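# Press the end caps home and rack the tubes

## Task

Every short square tube on the bench has a black plastic cap standing proud at each end: push the tube endwise against the steel angle stop until one cap is fully home, turn the tube round and do its other end, pressing caps in only on the stop, and lay each tube flat in a lane of its own in the sliding tray. When all the tubes are in, push the tray fully home, and then swing the latch bar fully across in front of it. Leave the other things on the bench where they are.

Things in the scene. Friction and masses are not known exactly. Their poses are not given: they have to be found in the camera images.
- tube1: loose square tube no. 1, bare metal, 100 long (its x axis) x 30 x 30 mm, about 0.13 kg; origin at its centre, z up. A black plastic end cap with a 4 mm thick, 30 x 30 mm flange stands proud of each end: its outer face is 66 mm (joint 0) to 54 mm (home) from the tube's centre. May be absent
- tube1_capA (a joint): how far the cap at the +x end of tube 1 is pressed in: 0 = flange 12 mm off the tube's end, 0.012 m = fully home, flange against the tube. Stiff push fit, about 8 N; it stays where it is left
- tube1_capB (a joint): how far the cap at the -x end of tube 1 is pressed in: 0 = flange 12 mm off the tube's end, 0.012 m = fully home, flange against the tube. Stiff push fit, about 8 N; it stays where it is left
- tube2: loose square tube no. 2, bare metal, 100 long (its x axis) x 30 x 30 mm, about 0.13 kg; origin at its centre, z up. A black plastic end cap with a 4 mm thick, 30 x 30 mm flange stands proud of each end: its outer face is 66 mm (joint 0) to 54 mm (home) from the tube's centre. May be absent
- tube2_capA (a joint): how far the cap at the +x end of tube 2 is pressed in: 0 = flange 12 mm off the tube's end, 0.012 m = fully home, flange against the tube. Stiff push fit, about 8 N; it stays where it is left
- tube2_capB (a joint): how far the cap at the -x end of tube 2 is pressed in: 0 = flange 12 mm off the tube's end, 0.012 m = fully home, flange against the tube. Stiff push fit, about 8 N; it stays where it is left
- tube3: loose square tube no. 3, bare metal, 100 long (its x axis) x 30 x 30 mm, about 0.13 kg; origin at its centre, z up. A black plastic end cap with a 4 mm thick, 30 x 30 mm flange stands proud of each end: its outer face is 66 mm (joint 0) to 54 mm (home) from the tube's centre. May be absent
- tube3_capA (a joint): how far the cap at the +x end of tube 3 is pressed in: 0 = flange 12 mm off the tube's end, 0.012 m = fully home, flange against the tube. Stiff push fit, about 8 N; it stays where it is left
- tube3_capB (a joint): how far the cap at the -x end of tube 3 is pressed in: 0 = flange 12 mm off the tube's end, 0.012 m = fully home, flange against the tube. Stiff push fit, about 8 N; it stays where it is left
- tube4: loose square tube no. 4, bare metal, 100 long (its x axis) x 30 x 30 mm, about 0.13 kg; origin at its centre, z up. A black plastic end cap with a 4 mm thick, 30 x 30 mm flange stands proud of each end: its outer face is 66 mm (joint 0) to 54 mm (home) from the tube's centre. May be absent
- tube4_capA (a joint): how far the cap at the +x end of tube 4 is pressed in: 0 = flange 12 mm off the tube's end, 0.012 m = fully home, flange against the tube. Stiff push fit, about 8 N; it stays where it is left
- tube4_capB (a joint): how far the cap at the -x end of tube 4 is pressed in: 0 = flange 12 mm off the tube's end, 0.012 m = fully home, flange against the tube. Stiff push fit, about 8 N; it stays where it is left
- stop: steel angle stop fixed to the bench: an upright dark plate 80 wide x 55 high mm with a gusseted foot 70 mm deep behind it. Origin on the bench at the middle of the foot of its flat front face; the face is the plane x = 0 and x points into the stop, the direction in which a tube is pushed against it; the bench in front of the face is free
- rack: fixed wooden base board 260 (x) x 312 (y) x 12 mm that carries the sliding tray; origin at the centre of its underside, x the way the tray slides home
- tray (a joint): the sliding metal tray on the base board: 0 = drawn out to -x of the rack, 0.065 m = fully home against the wooden end block; sliding takes about 3 N; it stays where it is left
- tray_mid (a point): middle of the tray's floor (16.5 mm above the bench), moving with the tray; axes as the rack. Tray 148 (x) x 258 (y) mm outside; front wall (outer face at x = -74) and rear wall 22 mm above the floor, 4 thick; sides 14; three dividers 9 mm high make four lanes along x, 57 wide x 140 long, middles at y = 93, 31, -31, -93. Push home on the front wall
- latch (a joint): flat steel swivel latch, hinged on a vertical pin on the base board (at x = -72, y = +146 mm of the rack) at the +y side of the tray's front: near 0 (up to 0.25 at the start) = open, the bar pointing to -x beside the tray; 1.57 = fully across, the bar pointing to -y in front of the tray that is home. Grows anticlockwise seen from above; moderate friction, stays where it is left
- latch_knob (a point): on the latch's upright black knob (12 mm diameter, 40 mm tall, standing from 33.5 to 73.5 mm above the bench), 55 mm from the hinge axis; this point is 56.5 mm above the bench
- jar: bystander: screw-top glass jar, 60 diameter x 75 mm; origin at the centre of its underside
- tape: bystander: roll of grey tape lying flat, 90 diameter x 25 mm; origin at the centre of its underside
- driver: bystander: screwdriver with a black handle, 160 mm long, lying along its x; origin at the centre of its underside
Not all that is in view belongs to the job. Leave any blue or turquoise look-alike of the tube2 alone.

How it is judged:
By the outcome, as a careful person would: the job done as asked, in the order asked, and still so for the second after the job is handed in, with the robot touching nothing.
Of tube1, tube2, tube3, tube4 only 2 to 3 are there at a start; the rules pass over those that are not, and their reading is None.
At some moment in a run one of tube1, tube2, tube3, tube4 may be knocked a few centimetres aside while the robot is not near it.
Once in a run the grip may slacken for a moment while it holds something.
It also fails if it takes over 210 s, if anything falls off the work surface, if the arm or the gripper's body presses on something with over 40 N, if the wrist force passes 120 N, or if a joint passes its speed limit or range.

## Robot

A 6-joint arm with a two-finger parallel gripper is mounted at the origin on the work surface. World frame = base frame: x ahead of the robot, y to its left, z up, the work surface at z = 0. Lengths are in m, angles in rad, forces in N, time in s.
With the tool pointing down it reaches from about 0.375 to 0.975 m from the base axis. Payload 3.8 kg.
Tool frame: the origin (TCP) lies between the finger pads; the fingertips stand 8 mm ahead of it and the grasp point (between the pads) lies 11 mm behind it (tcp_to_tips is the distance from the TCP to the fingertips, in m); z points along the fingers, y is the line along which they close (so a half turn about z gives the same grasp; the last joint's range is limited). The gripper opens to 85 mm and grips with 20 to 120 N. Pads are 22 mm wide; open, the fingers measure 114 mm over their backs; the gripper's body (76 mm by 85 mm) begins 54 mm behind the grasp point. The pads swing forward as they close: fully open they stand 13 mm farther back than shut.
Start: joints at [1.219, 0.264, 1.604, -0, 1.274, -0.037], TCP at [0.209, 0.642, 0.239] pointing down, gripper open.
Joint ranges: [-2.63, 2.63], [-0.94, 2.18], [0.31, 2.57], [-1.31, 4.45], [0, 2.66], [-2.55, 2.55]. Speed limits (rad/s): [2.57, 2.57, 3.14, 3.14, 3.14, 3.14].

## Interface

Orientations are given as a rotation vector (axis times angle).
In Python, from workcell import * gives the robot as it stands.
- The arm moves only by the tool move_arm, never from a script. Its argument "series" is one flat list of numbers, 7 for each row, row after row: the finger opening in cm, from 0 to 8.54, then the shift along the tool's x, y, z in cm, then the turn, a rotation vector about the tool's x, y, z in degrees. A call has 1 to 5 rows; each row shifts and turns the commanded pose from where the row before left it, along the tool's axes as they then stand; what a row does not reach is not made up. A row lasts 1/8 s, in which the tool goes at most 62.5 mm and 10.7 degrees, less where a joint would pass 70% of its speed; a pose out of reach is approached as far as the arm can. A call is refused whole if a number of a shift passes 6.25 or a number of a turn 10.7, either way. A call with a gripper value outside its range is refused whole. The fingers move at their own pace and stop on an object; "grip_force" is the grip in N (left out, the last holds). Time passes only in rows, so rows that do not move let the fingers close. It gives the time, the measured TCP pose, the force, the opening and the grip force at its end, in the units of the state.
- read_state(): the state, without advancing time (a new reading comes with each control period).
- read_camera(name): name is "side" or "top" or "wrist"; returns the picture (480x640x3 uint8, red, green, blue); there is no depth.
- calibration(name): a dict with "camera_matrix" (3x3 intrinsics, pixels), "rvec" (rotation vector, rad) and "tvec" (3), from world to camera coordinates, as OpenCV has them. Camera axes: x right, y down, z forward; pixel columns grow to the right and rows downward; lengths in m; the calibration is good to about 2 mm. A picture is of the moment at which its call begins: read the wrist's pose just before it. calibration takes no time and is no camera call; for the wrist camera it gives the pose at the moment of the call.
- finish_job(): hands the job in; it is judged then, once.
The state is a dict: "time": time; "q": joint angles; "joint_vel": joint speeds; "joint_torque": joint torques, N m; "tool_pos": TCP position; "tcp_rot": TCP orientation; "wrist_force": force on the tool from outside, world axes, zero at the start; "torque": the same for the moment, N m; "width": opening from 0.0 (shut) to 1.0 (fully open); "grip_force": force on a finger pad.
Only numpy, scipy, OpenCV 4.12 (cv2) and the standard library are available. Lean on these libraries where they do the work, as an engineer would, in place of code of your own. Each camera call takes 0.05 s, during which the arm holds its last target. There are 200 camera calls.

## Working session

There is one attempt and no reset: what is moved stays moved. The work goes in short steps, Python scripts to look and compute and a tool call to move; the robot and the scene stay as the last step left them, time stands still between calls to the robot, and variables do not carry over. Pictures are saved under pics/ and viewed, at most 14 in all, crops included, and the job is handed in when it is done.

Besides the shell and the picture viewer there is one more tool, called after "Emit:" by a JSON object that holds its "api" and its "payload", one argument or row to a line. move_arm: Moves the arm, as the interface text tells. Its arguments: {"type":"object","properties":{"series":{"type":"array"},"grip_force":{"type":"number"}},"required":["series"]}

```bash
mkdir -p pics; ls
python3 - <<'E'
from workcell import *
import cv2
s=read_state();print({k:s[k] for k in('time','q','tool_pos','tcp_rot','wrist_force','width','grip_force')})
for n in('top','side'):
    cv2.imwrite(f'pics/{n}0.png',read_camera(n)[:,:,::-1]);c=calibration(n);print(c)
E
```

```text
pics
{'time': 0.0, 'q': array([ 1.21910200e+00,  2.64775363e-01,  1.60537376e+00, -1.45381790e-05,
        1.27372885e+00, -3.69128629e-02]), 'tool_pos': array([0.20875106, 0.64114912, 0.23794719]), 'tcp_rot': array([-0.49234469, -3.10233816,  0.00352596]), 'wrist_force': array([-0.64840861, -0.00817397, -0.75680194]), 'width': 0.9953446228169339, 'grip_force': 0.0}
{'camera_matrix': array([[436.00658337,   0.        , 324.23377784],
       [  0.        , 436.00658337, 241.80536869],
       [  0.        ,   0.        ,   1.        ]]), 'rvec': array([ 2.11286671, -2.15790559,  0.1290813 ]), 'tvec': array([0.06787464, 0.49008342, 0.82320772])}
{'camera_matrix': array([[468.51026531,   0.        , 314.02277892],
       [  0.        , 468.51026531, 239.16754446],
       [  0.        ,   0.        ,   1.        ]]), 'rvec': array([ 2.30837762, -0.86437234,  0.32639113]), 'tvec': array([-0.3487344 ,  0.32567215,  0.67074352])}
```

View pics/top0.png

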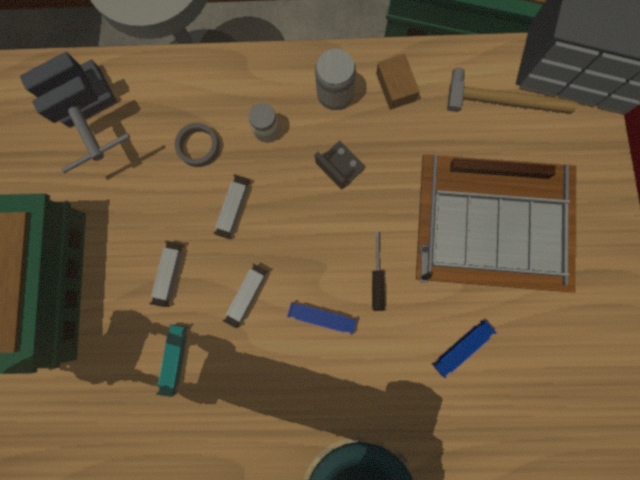

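View pics/side0.png

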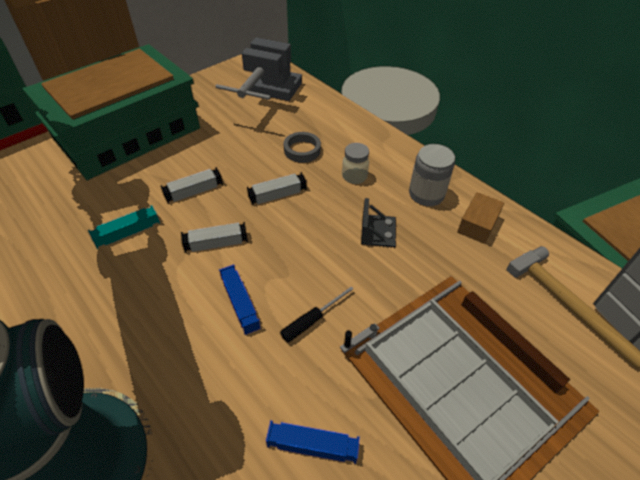

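The top view shows three bare tubes at about (232,207), (166,274) and (245,295), the stop at (340,163), and the rack at (498,220) with its latch at (425,262). There are three blue or turquoise decoys. Next I'll back-project these points.

```bash
cat > h.py <<'E'
from workcell import *
import cv2, numpy as np
from scipy.spatial.transform import Rotation as R
def cam(n):
    c=calibration(n); Rm=R.from_rotvec(np.ravel(c['rvec'])).as_matrix(); t=np.ravel(c['tvec']); return np.array(c['camera_matrix']),Rm,t
def back(C,uv,z):
    K,Rm,t=C; d=Rm.T@np.linalg.solve(K,[uv[0],uv[1],1]); o=-Rm.T@t
    return o+d*(z-o[2])/d[2]
def proj(C,P):
    K,Rm,t=C; return cv2.projectPoints(np.float64(P).reshape(-1,3),cv2.Rodrigues(Rm)[0],t,K,None)[0][:,0]
def st():
    s=read_state(); Rt=R.from_rotvec(s['tcp_rot']); x=Rt.as_matrix()[:,0]
    print('t',round(s['time'],2),'tcp',s['tool_pos'].round(4),'xdir',np.degrees(np.arctan2(x[1],x[0])).round(1),'z',Rt.as_matrix()[:,2].round(3),'F',np.round(s['wrist_force'],1),'w',round(s['width']*85.4,1),'gf',round(s['grip_force'],1),'q',s['q'].round(2))
    return s['tool_pos'],Rt
def go(p,yaw):
    """shift (tool axes, cm) and turn about tool z (deg) to world p with tool x at yaw deg, tool pointing down"""
    tp,Rt=st(); y=np.radians(yaw); c,s=np.cos(y),np.sin(y)
    T=R.from_matrix(np.array([[c,s,0],[s,-c,0],[0,0,-1]]))
    print('shift cm',(Rt.inv().apply(np.array(p)-tp)*100).round(2),'turn deg',np.degrees((Rt.inv()*T).as_rotvec()).round(1))
E
python3 - <<'E'
from h import *
C=cam('top'); im=cv2.imread('pics/top0.png'); print('campos',(-C[1].T@C[2]).round(3))
hsv=cv2.cvtColor(im,cv2.COLOR_BGR2HSV); m=((hsv[:,:,1]<60)&(hsv[:,:,2]>110)).astype(np.uint8)
for (u,v) in [(232,207),(166,274),(245,295)]:
    mm=np.zeros_like(m); mm[v-45:v+45,u-40:u+40]=m[v-45:v+45,u-40:u+40]
    n,l,s,c=cv2.connectedComponentsWithStats(mm); k=l[v,u]
    r=cv2.minAreaRect(np.argwhere(l==k)[:,::-1].astype(np.float32)); b=cv2.boxPoints(r)
    W=np.array([back(C,q,.03)[:2] for q in b]); e=[W[1]-W[0],W[2]-W[1]]; i=np.argmax([np.hypot(*x) for x in e]);
    print('tube',W.mean(0).round(3),'len',[np.hypot(*x).round(3) for x in e],'ang',np.degrees(np.arctan2(e[i][1],e[i][0])).round(1))
for nm,uv,z in [('stop',(340,165),.0),('rackTL',(424,155),.012),('rackTR',(577,166),.012),('rackBR',(575,292),.012),('rackBL',(416,279),.012),('knob',(425,248),.07)]: print(nm,back(C,uv,z).round(3))
for n,(x0,x1,y0,y1),f in [('top',(295,395,130,200),8)]:
    cv2.imwrite('pics/stopc.png',cv2.resize(im[y0:y1,x0:x1],None,fx=f,fy=f,interpolation=cv2.INTER_CUBIC))
st()
E
```

```text
campos [0.368 0.039 0.886]
tube [0.57  0.247] len [np.float64(0.099), np.float64(0.03)] ang -18.4
tube [0.437 0.376] len [np.float64(0.1), np.float64(0.03)] ang -12.2
tube [0.391 0.216] len [np.float64(0.1), np.float64(0.031)] ang -27.7
stop [0.659 0.022 0.   ]
rackTL [ 0.672 -0.152  0.012]
rackTR [ 0.64  -0.463  0.012]
rackBR [ 0.384 -0.433  0.012]
rackBL [ 0.416 -0.123  0.012]
knob [ 0.47  -0.132  0.07 ]
t 0.1 tcp [0.2088 0.6412 0.238 ] xdir 162.0 z [-0.001 -0.002 -1.   ] F [-0.7 -1.  -0.1] w 85.2 gf 0.0 q [ 1.22  0.26  1.61  0.    1.27 -0.04]
```

View pics/stopc.png

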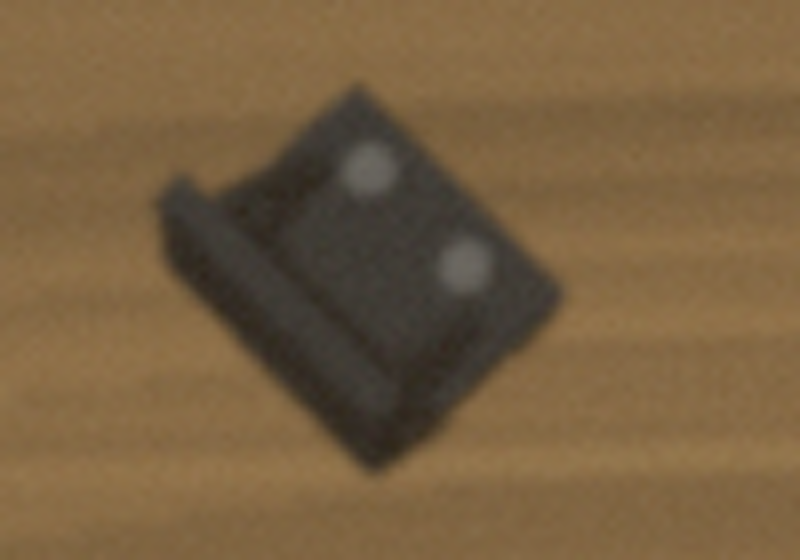

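The crop shows the stop's plate lying diagonally. The bottom edge of its front face runs from about (168,255) to (375,472) in the crop, and its foot lies up and to the right.

Run:
```python
from h import *
C=cam('top')
f=lambda u,v,z:back(C,(295+u/8-.44,130+v/8-.44),z)[:2]
a,b=f(168,255,0),f(375,472,0); d=b-a;print('bottom',a,b,np.hypot(*d),'mid',(a+b)/2,'normal',np.degrees(np.arctan2(d[0],-d[1])))
# foot rear corners (z~.005)
a,b=f(358,85,.005),f(563,297,.005); d=b-a;print('rear',a,b,np.hypot(*d),(a+b)/2,np.degrees(np.arctan2(d[0],-d[1])))
a,b=f(160,205,.055),f(375,425,.055); d=b-a;print('topfront',a,b,np.hypot(*d),(a+b)/2,np.degrees(np.arctan2(d[0],-d[1])))
import numpy as np
r=np.radians(-6.6);c=np.array([.528,-.293]);M=np.array([[np.cos(r),-np.sin(r)],[np.sin(r),np.cos(r)]])
print('hinge',c+M@[-.072,.146])
for x,y in [(-.13,.156)]: print(c+M@[x,y])
K=back(C,(425,248),.073)[:2]; print('knob rack frame',M.T@(K-c))
for nm,uv,z in [('trayfrontL',(433,272),.0385),('trayfrontR',(566,282),.0385),('rearL',(437,193),.0385),('rearR',(567,202),.0385)]: print(nm,(M.T@(back(C,uv,z)[:2]-c)).round(3))
im=cv2.imread('pics/top0.png')[140:300,405:590]; cv2.imwrite('pics/rackc.png',cv2.resize(im,None,fx=4,fy=3.7,interpolation=cv2.INTER_CUBIC))
```

```text
bottom [0.66864975 0.07335115] [0.6082903  0.02021023] 0.08041902815381495 mid [0.63847002 0.04678069] normal -48.63906587869769
rear [0.71217424 0.02217719] [ 0.65268612 -0.02994515] 0.07909219297938731 [ 0.68243018 -0.00388398] -48.77578883370159
topfront [0.66291188 0.07296763] [0.60522381 0.02105229] 0.07760873777194777 [0.63406784 0.04700996] -48.014936525631164
hinge [ 0.47325798 -0.1396921 ]
[ 0.41679174 -0.12309202]
knob rack frame [-0.07614584  0.1536434 ]
trayfrontL [-0.116  0.129]
trayfrontR [-0.112 -0.124]
rearL [0.041 0.13 ]
rearR [ 0.046 -0.123]
```

View pics/rackc.png

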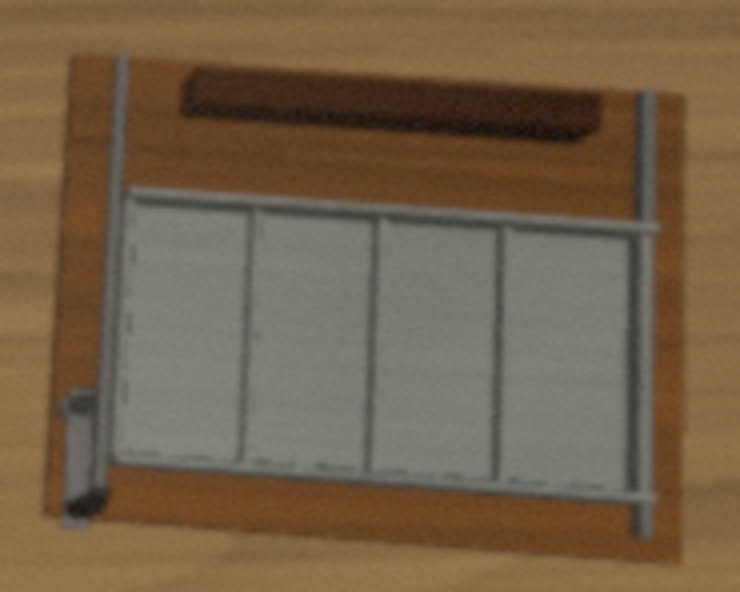

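The rack crop shows four lanes, the latch hinge near (80,403) and the knob near (85,500). The latch is almost open and the tray is drawn out. I'll start with the tube at (0.57, 0.247).

```bash
cat >> h.py <<'E'
def tubes():
    C=cam('top'); im=read_camera('top'); hsv=cv2.cvtColor(im,cv2.COLOR_RGB2HSV)
    m=((hsv[:,:,1]<60)&(hsv[:,:,2]>110)).astype(np.uint8); m[:,410:]=0
    n,l,s,c=cv2.connectedComponentsWithStats(m)
    for k in range(1,n):
        if not 300<s[k,4]<1600: continue
        b=cv2.boxPoints(cv2.minAreaRect(np.argwhere(l==k)[:,::-1].astype(np.float32)))
        W=np.array([back(C,q,.03)[:2] for q in b]); e=[W[1]-W[0],W[2]-W[1]]; i=np.argmax([np.hypot(*x) for x in e])
        print('tube',W.mean(0).round(4),'size',[np.hypot(*x).round(3) for x in e],'ang',np.degrees(np.arctan2(e[i][1],e[i][0])).round(1))
    return im
E
python3 - <<'E'
from h import *
go((.57,.247,.12),161.6)
E
```

```text
t 0.1 tcp [0.2088 0.6412 0.238 ] xdir 162.0 z [-0.001 -0.002 -1.   ] F [-0.7 -1.  -0.1] w 85.2 gf 0.0 q [ 1.22  0.26  1.61  0.    1.27 -0.04]
shift cm [-46.55 -26.28  11.85] turn deg [-0.1 -0.   0.4]
```

Emit:
{"api": "move_arm", "payload": {
  "series": [6.5, -4.65, -2.63, 1.2, 0, 0, 0, 6.5, -4.65, -2.63, 1.2, 0, 0, 0, 6.5, -4.65, -2.63, 1.2, 0, 0, 0, 6.5, -4.65, -2.63, 1.2, 0, 0, 0, 6.5, -4.65, -2.63, 1.2, 0, 0, 0],
  "grip_force": 60
}}

```text
time: 0.72
tool_pos: [0.3901, 0.4432, 0.1785]
tcp_rot: [-0.492, -3.103, 0.001]
wrist_force: [0.3, 0.1, 0.5]
width: 0.761
grip_force: 0.0
```

Emit:
{"api": "move_arm", "payload": {
  "series": [6.5, -4.65, -2.63, 1.2, 0, 0, 0, 6.5, -4.65, -2.63, 1.2, 0, 0, 0, 6.5, -4.65, -2.63, 1.2, 0, 0, 0, 6.5, -4.65, -2.63, 1.2, 0, 0, 0, 6.5, -4.65, -2.63, 1.2, 0, 0, 0]
}}

```text
time: 1.35
tool_pos: [0.5704, 0.2462, 0.1185]
tcp_rot: [-0.492, -3.102, 0.0]
wrist_force: [1.5, -0.2, -0.5]
width: 0.763
grip_force: 0.0
```

Run:
```python
from h import *
w=read_camera('wrist');cv2.imwrite('pics/w1.png',w[:,:,::-1]); C=cam('wrist')
print('px of expected tube ends',proj(C,[[.57+.05*np.cos(np.radians(161.6)),.247+.05*np.sin(np.radians(161.6)),.03],[.57-.05*np.cos(np.radians(161.6)),.247-.05*np.sin(np.radians(161.6)),.03]]))
tubes(); go((.57,.247,.016),161.6)
```

```text
px of expected tube ends [[326.84625334 164.3768447 ]
 [325.51992957 308.45602609]]
tube [0.941 0.457] size [np.float64(0.063), np.float64(0.164)] ang -106.8
tube [0.8631 0.031 ] size [np.float64(0.086), np.float64(0.078)] ang -44.4
tube [0.7542 0.1827] size [np.float64(0.053), np.float64(0.069)] ang -176.0
tube [0.5575 0.4719] size [np.float64(0.172), np.float64(0.031)] ang -69.5
tube [0.3913 0.2158] size [np.float64(0.102), np.float64(0.033)] ang -28.5
t 1.45 tcp [0.5716 0.2433 0.1172] xdir 161.7 z [-0.001 -0.002 -1.   ] F [-0.7 -0.1  0. ] w 64.7 gf 0.0 q [ 0.36  0.27  1.84 -0.    1.04 -0.89]
shift cm [ 0.26  0.32 10.12] turn deg [-0.2 -0.   0.1]
```

View pics/w1.png

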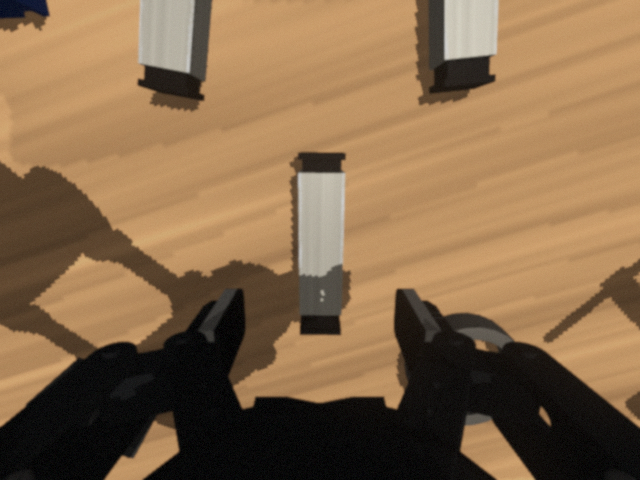

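The wrist view shows the tube at pixels (322,172) to (321,317). The fingers look centred around it, but the arm was still settling, so I'll measure it again at rest.

```bash
cat >> h.py <<'E'
def wtube(z=.03,save=None,near=None):
    C=cam('wrist'); im=read_camera('wrist'); hsv=cv2.cvtColor(im,cv2.COLOR_RGB2HSV)
    if save: cv2.imwrite(save,im[:,:,::-1])
    m=((hsv[:,:,1]<45)&(hsv[:,:,2]>60)).astype(np.uint8)
    n,l,s,c=cv2.connectedComponentsWithStats(m)
    for k in range(1,n):
        if s[k,4]<2500: continue
        b=cv2.boxPoints(cv2.minAreaRect(np.argwhere(l==k)[:,::-1].astype(np.float32)))
        W=np.array([back(C,q,z)[:2] for q in b]); e=[W[1]-W[0],W[2]-W[1]]; i=np.argmax([np.hypot(*x) for x in e])
        print('wrist blob',c[k].round(0),W.mean(0).round(4),'size',[np.hypot(*x).round(3) for x in e],'ang',np.degrees(np.arctan2(e[i][1],e[i][0])).round(1))
E
python3 - <<'E'
from h import *
st(); wtube(); go((.57,.247,.016),161.6)
E
```

```text
t 1.45 tcp [0.5716 0.2433 0.1172] xdir 161.7 z [-0.001 -0.002 -1.   ] F [-0.7 -0.1  0. ] w 64.7 gf 0.0 q [ 0.36  0.27  1.84 -0.    1.04 -0.89]
wrist blob [175.  33.] [0.4242 0.2042] size [np.float64(0.04), np.float64(0.038)] ang 149.4
wrist blob [474.  26.] [0.4741 0.3685] size [np.float64(0.033), np.float64(0.028)] ang 71.6
wrist blob [324. 238.] [0.5697 0.2476] size [np.float64(0.03), np.float64(0.101)] ang -17.1
t 1.5 tcp [0.5703 0.2453 0.1178] xdir 161.7 z [-0.002 -0.001 -1.   ] F [-0.5  0.7  0.5] w 65.3 gf 0.0 q [ 0.37  0.26  1.84 -0.    1.04 -0.89]
shift cm [ 0.06  0.18 10.18] turn deg [-0.1 -0.1  0.1]
```

Emit:
{"api": "move_arm", "payload": {
  "series": [6.5, 0, 0.1, 4, 0, 0, 0, 6.5, 0, 0, 4, 0, 0, 0, 6.5, 0, 0, 2.1, 0, 0, 0, 3, 0, 0, 0, 0, 0, 0, 2.5, 0, 0, 0, 0, 0, 0]
}}

```text
time: 2.12
tool_pos: [0.5709, 0.2495, 0.0197]
tcp_rot: [0.491, 3.101, 0.002]
wrist_force: [-1.5, 1.9, 14.8]
width: 0.342
grip_force: 21.9
```

Emit:
{"api": "move_arm", "payload": {
  "series": [2, 0, 0, 0, 0, 0, 0, 2, 0, 0, 0, 0, 0, 0, 2, 0, 0, 0, 0, 0, 0, 2, 0, 0, 0, 0, 0, 0]
}}

```text
time: 2.62
tool_pos: [0.5713, 0.2494, 0.02]
tcp_rot: [0.492, 3.1, 0.003]
wrist_force: [-1.3, 0.5, 5.8]
width: 0.332
grip_force: 62.8
```

Run:
```python
from h import *
st(); wtube(save='pics/w2.png')
```

```text
t 2.62 tcp [0.5713 0.2494 0.02  ] xdir 162.0 z [ 0.003  0.001 -1.   ] F [-1.3  0.5  5.8] w 28.3 gf 62.8 q [ 0.37  0.38  1.89  0.    0.86 -0.88]
wrist blob [319. 293.] [0.5656 0.2524] size [np.float64(0.038), np.float64(0.091)] ang -7.8
```

View pics/w2.png

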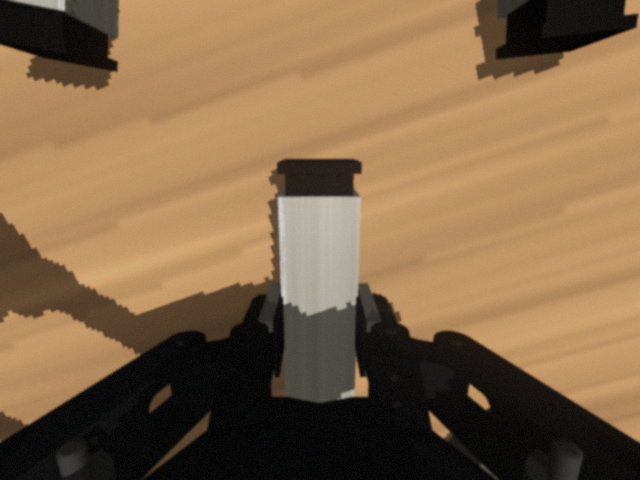

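The tube is gripped centrally and squarely: its near cap is at (320,175), with fingers on both sides. Next I'll lift it and work out the stop approach.

Emit:
{"api": "move_arm", "payload": {
  "series": [2, 0, 0, -3, 0, 0, 0, 2, 0, 0, -3, 0, 0, 0, 2, 0, 0, -3, 0, 0, 10.2, 2, 0, 0, 0, 0, 0, 10.2, 2, 0, 0, 0, 0, 0, 10.2]
}}

```text
time: 3.3
tool_pos: [0.5699, 0.2485, 0.1085]
tcp_rot: [1.302, 2.859, -0.0]
wrist_force: [-0.3, -0.1, -2.3]
width: 0.335
grip_force: 61.9
```

Run:
```python
from h import *
n=np.array([np.cos(np.radians(-48.7)),np.sin(np.radians(-48.7))]); f=np.array([.636,.048])
p=f-.10*n; print(p); go((*p,.105),131.3)
```

```text
[0.56999983 0.12312641]
t 3.3 tcp [0.5699 0.2485 0.1085] xdir 131.0 z [ 0. -0. -1.] F [-0.3 -0.1 -2.3] w 28.6 gf 61.9 q [ 0.37  0.27  1.84 -0.    1.02 -0.34]
shift cm [-9.46 -8.22  0.35] turn deg [ 0.   0.  -0.3]
```

Emit:
{"api": "move_arm", "payload": {
  "series": [2, -4.73, -4.11, 0, 0, 0, 0, 2, -4.73, -4.11, 0, 0, 0, 0, 2, 0, 0, 4.3, 0, 0, 0, 2, 0, 0, 4.3, 0, 0, 0, 2, 0, 0, 0, 0, 0, 0]
}}

```text
time: 3.92
tool_pos: [0.5692, 0.1228, 0.0197]
tcp_rot: [-1.294, -2.859, 0.004]
wrist_force: [-1.3, -0.0, -1.7]
width: 0.336
grip_force: 67.1
```

Emit:
{"api": "move_arm", "payload": {
  "series": [2, -1.5, 0, 0, 0, 0, 0, 2, -1.5, 0, 0, 0, 0, 0, 2, 0, 0, 0, 0, 0, 0]
}}

```text
time: 4.3
tool_pos: [0.5923, 0.1002, 0.0232]
tcp_rot: [1.295, 2.86, 0.001]
wrist_force: [0.4, -0.1, -1.9]
width: 0.333
grip_force: 67.1
```

```bash
cat >> h.py <<'E'
N=np.array([np.cos(np.radians(-48.7)),np.sin(np.radians(-48.7))]); FACE=np.array([.636,.048])
def stopd():
    p,_=st(); s=read_state()
    print('dist to face mm',((FACE-p[:2])@N*1000).round(1),'lateral mm',((p[:2]-FACE)@[-N[1],N[0]]*1000).round(1),'Fn',round(float(np.array(s['wrist_force'])[:2]@N),1))
E
python3 - <<'E'
from h import *
stopd(); cv2.imwrite('pics/s1.png',cv2.resize(read_camera('side')[:,:,::-1][120:300,260:480],None,fx=3.4,fy=3.3))
E
```

```text
t 4.3 tcp [0.5923 0.1002 0.0232] xdir 131.3 z [ 0.002  0.    -1.   ] F [ 0.4 -0.1 -1.9] w 28.5 gf 67.1 q [ 0.13  0.34  1.94 -0.    0.86 -0.59]
dist to face mm 68.1 lateral mm 1.6 Fn 0.3
```

View pics/s1.png

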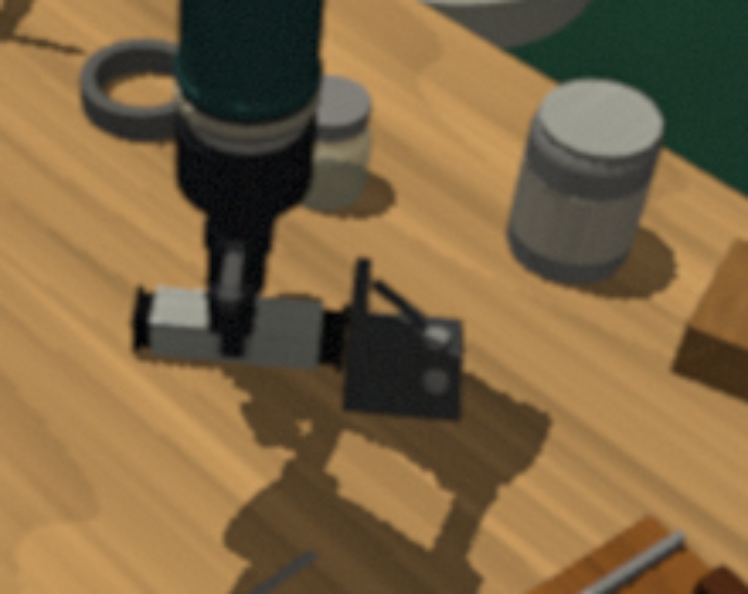

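The side crop shows the tube square to the stop, with its cap at (333,335) right at the plate. I'll press now.

Emit:
{"api": "move_arm", "payload": {
  "series": [2, -0.3, 0, 0, 0, 0, 0, 2, -0.3, 0, 0, 0, 0, 0, 2, -0.3, 0, 0, 0, 0, 0],
  "grip_force": 90
}}

```text
time: 4.72
tool_pos: [0.5949, 0.0961, 0.0223]
tcp_rot: [-1.292, -2.859, -0.001]
wrist_force: [-6.2, 6.0, 2.2]
width: 0.329
grip_force: 94.4
```

Emit:
{"api": "move_arm", "payload": {
  "series": [2, -0.3, 0, 0, 0, 0, 0, 2, 0, 0, 0, 0, 0, 0]
}}

```text
time: 4.97
tool_pos: [0.5972, 0.0937, 0.0224]
tcp_rot: [-1.292, -2.86, -0.001]
wrist_force: [-5.2, 4.4, 0.4]
width: 0.335
grip_force: 94.4
```

```bash
python3 -c "from h import *;stopd()"
```

```text
t 4.97 tcp [0.5972 0.0937 0.0224] xdir 131.4 z [-0.003  0.002 -1.   ] F [-5.2  4.4  0.4] w 28.6 gf 94.4 q [ 0.11  0.35  1.93  0.    0.86 -0.61]
dist to face mm 60.0 lateral mm 1.0 Fn -6.7
```

Emit:
{"api": "move_arm", "payload": {
  "series": [2, -0.3, 0, 0, 0, 0, 0, 2, -0.3, 0, 0, 0, 0, 0, 2, -0.2, 0, 0, 0, 0, 0, 2, 0, 0, 0, 0, 0, 0]
}}

```text
time: 5.48
tool_pos: [0.6002, 0.0899, 0.0223]
tcp_rot: [-1.291, -2.855, -0.002]
wrist_force: [-10.0, 13.3, 6.2]
width: 0.327
grip_force: 95.1
```

Emit:
{"api": "move_arm", "payload": {
  "series": [2, -0.2, 0, 0, 0, 0, 0, 2, -0.2, 0, 0, 0, 0, 0, 2, 0, 0, 0, 0, 0, 0]
}}

```text
time: 5.85
tool_pos: [0.6002, 0.0897, 0.0222]
tcp_rot: [-1.289, -2.849, -0.004]
wrist_force: [-17.7, 22.3, 12.4]
width: 0.33
grip_force: 95.8
```

```bash
python3 -c "from h import *;stopd()"
```

```text
t 5.85 tcp [0.6002 0.0897 0.0222] xdir 131.3 z [-0.013  0.008 -1.   ] F [-17.7  22.3  12.4] w 28.2 gf 95.8 q [ 0.1   0.36  1.92  0.01  0.88 -0.63]
dist to face mm 55.0 lateral mm 0.6 Fn -28.5
```

Cap one is home: the push force rose to 28 N with no further travel, at 55 mm from the face. I'll back off, lift and turn the tube round.

Emit:
{"api": "move_arm", "payload": {
  "series": [2, 3, 0, 0, 0, 0, 0, 2, 1.5, 0, -4, 0, 0, 0, 2, 0, 0, -5, 0, 0, 0, 2, 0, 0, 0, 0, 0, 10.7, 2, 0, 0, 0, 0, 0, 10.7],
  "grip_force": 60
}}

```text
time: 6.48
tool_pos: [0.5775, 0.1173, 0.1139]
tcp_rot: [1.809, 2.566, 0.003]
wrist_force: [-0.4, -0.3, -2.8]
width: 0.327
grip_force: 94.0
```

Emit:
{"api": "move_arm", "payload": {
  "series": [2, 0, 0, 0, 0, 0, 10.7, 2, 0, 0, 0, 0, 0, 10.7, 2, 0, 0, 0, 0, 0, 10.7, 2, 0, 0, 0, 0, 0, 10.7, 2, 0, 0, 0, 0, 0, 10.7]
}}

```text
time: 7.1
tool_pos: [0.5767, 0.1171, 0.1123]
tcp_rot: [2.772, 1.478, 0.0]
wrist_force: [0.2, 0.3, -1.5]
width: 0.347
grip_force: 17.7
```

Emit:
{"api": "move_arm", "payload": {
  "series": [2, 0, 0, 0, 0, 0, 10.7, 2, 0, 0, 0, 0, 0, 10.7, 2, 0, 0, 0, 0, 0, 10.7, 2, 0, 0, 0, 0, 0, 10.7, 2, 0, 0, 0, 0, 0, 10.7]
}}

```text
time: 7.72
tool_pos: [0.5766, 0.1171, 0.1123]
tcp_rot: [3.141, 0.072, 0.0]
wrist_force: [-1.0, -0.5, -2.3]
width: 0.337
grip_force: 65.2
```

Emit:
{"api": "move_arm", "payload": {
  "series": [2, 0, 0, 0, 0, 0, 10.7, 2, 0, 0, 0, 0, 0, 10.7, 2, 0, 0, 0, 0, 0, 10.7, 2, 0, 0, 0, 0, 0, 10.7, 2, 0, 0, 0, 0, 0, 0]
}}

```text
time: 8.35
tool_pos: [0.5767, 0.1171, 0.1123]
tcp_rot: [2.955, -1.067, 0.0]
wrist_force: [-0.3, -0.3, -3.4]
width: 0.338
grip_force: 65.2
```

```bash
cat >> h.py <<'E'
def pre(d=.073,lat=-.016,z=.023,yaw=-44):
    p=FACE-d*N+lat*np.array([-N[1],N[0]]); print(p.round(4),'q1',np.degrees(np.arctan2(p[1],p[0])).round(1)); go((*p,z),yaw)
E
python3 -c "from h import *;pre();wtube(z=.13)"
```

```text
[0.5758 0.0923] q1 9.1
t 8.35 tcp [0.5767 0.1171 0.1123] xdir -39.7 z [ 0. -0. -1.] F [-0.3 -0.3 -3.4] w 28.8 gf 65.2 q [ 0.16  0.21  1.92 -0.    1.01  2.42]
shift cm [1.52 1.96 8.93] turn deg [ 0.  -0.   4.3]
wrist blob [ 23. 106.] [0.6989 0.1358] size [np.float64(0.035), np.float64(0.019)] ang -53.8
wrist blob [320. 297.] [0.584  0.1096] size [np.float64(0.036), np.float64(0.085)] ang 150.9
```

The grip slackened briefly around t = 7.1, so I'll look before going on.

Run:
```python
from h import *
a=read_camera('wrist')[:,:,::-1]; b=cv2.imread('pics/w2.png'); cv2.imwrite('pics/cmp.png',cv2.resize(np.hstack([a,b])[100:460],None,fx=.62,fy=.9))
```

```text
(no output)
```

View pics/cmp.png

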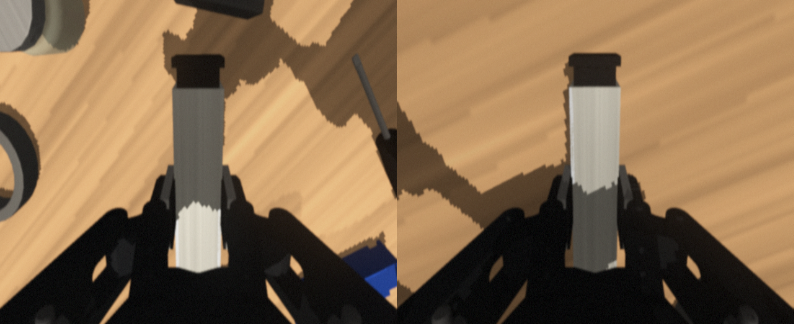

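The tube sits in the hand just as before the slackening: its cap is at (198,65), against (595,65) in the earlier picture. I'll carry on with the second end.

Emit:
{"api": "move_arm", "payload": {
  "series": [2, 1.5, 1.95, 0, 0, 0, 0, 2, 0, 0, 4.5, 0, 0, 4, 2, 0, 0, 4.4, 0, 0, 0, 2, 0, 0, 0, 0, 0, 0],
  "grip_force": 90
}}

```text
time: 8.95
tool_pos: [0.5731, 0.0919, 0.0204]
tcp_rot: [2.913, -1.169, -0.009]
wrist_force: [-0.8, 0.6, -1.2]
width: 0.326
grip_force: 95.9
```

Emit:
{"api": "move_arm", "payload": {
  "series": [2, 0.4, 0.03, 0, 0, 0, 0, 2, 0.3, 0.03, 0, 0, 0, 0, 2, 0.3, 0.03, 0, 0, 0, 0, 2, 0, 0, 0, 0, 0, 0]
}}

```text
time: 9.45
tool_pos: [0.583, 0.0858, 0.0247]
tcp_rot: [-2.912, 1.172, -0.001]
wrist_force: [-1.5, 4.7, 0.3]
width: 0.33
grip_force: 96.1
```

```bash
python3 -c "from h import *;stopd()"
```

```text
t 9.45 tcp [0.583  0.0858 0.0247] xdir -43.9 z [ 0.001  0.002 -1.   ] F [-1.5  4.7  0.3] w 28.2 gf 96.1 q [0.1  0.32 1.96 0.   0.85 2.44]
dist to face mm 63.4 lateral mm -14.8 Fn -4.5
```

Emit:
{"api": "move_arm", "payload": {
  "series": [2, 0.2, 0.02, 0, 0, 0, 2, 2, 0.3, 0.01, 0, 0, 0, 2, 2, 0.3, 0, 0, 0, 0, 0, 2, 0.3, 0, 0, 0, 0, 0, 2, 0, 0, 0, 0, 0, 0]
}}

```text
time: 10.07
tool_pos: [0.5883, 0.0793, 0.0238]
tcp_rot: [-2.87, 1.273, 0.006]
wrist_force: [-5.0, 10.4, 0.6]
width: 0.329
grip_force: 96.3
```

Emit:
{"api": "move_arm", "payload": {
  "series": [2, 0.2, 0, 0, 0, 0, 0, 2, 0.2, 0, 0, 0, 0, 0, 2, 0, 0, 0, 0, 0, 0]
}}

```text
time: 10.45
tool_pos: [0.5883, 0.0791, 0.0237]
tcp_rot: [-2.868, 1.273, 0.016]
wrist_force: [-12.6, 22.1, 7.1]
width: 0.329
grip_force: 97.0
```

```bash
python3 -c "from h import *;stopd()"
```

```text
t 10.45 tcp [0.5883 0.0791 0.0237] xdir -47.9 z [-0.008  0.007 -1.   ] F [-12.6  22.1   7.1] w 28.1 gf 97.0 q [0.09 0.34 1.95 0.01 0.86 2.49]
dist to face mm 54.8 lateral mm -15.3 Fn -24.9
```

Both caps of tube one are home, at 54.8 mm and 25 N. I'll carry it to the tray.

Emit:
{"api": "move_arm", "payload": {
  "series": [2, -3, 0, 0, 0, 0, 0, 2, -1, 0, -5, 0, 0, 0, 2, 0, 0, -5, 0, 0, -10.3, 2, 0, 0, 0, 0, 0, -10.3, 2, 0, 0, 0, 0, 0, -10.3],
  "grip_force": 60
}}

```text
time: 11.08
tool_pos: [0.5669, 0.1032, 0.1258]
tcp_rot: [-3.108, 0.453, -0.006]
wrist_force: [0.4, 0.4, -2.3]
width: 0.332
grip_force: 96.1
```

Emit:
{"api": "move_arm", "payload": {
  "series": [2, 0, 0, 0, 0, 0, -10.3, 2, 0, 0, 0, 0, 0, 0]
}}

```text
time: 11.32
tool_pos: [0.566, 0.1031, 0.1241]
tcp_rot: [3.136, -0.185, 0.002]
wrist_force: [-0.8, -0.7, -2.4]
width: 0.326
grip_force: 96.1
```

```bash
cat >> h.py <<'E'
RC=np.array([.528,-.293]); ra=np.radians(-6.6); RM=np.array([[np.cos(ra),-np.sin(ra)],[np.sin(ra),np.cos(ra)]])
def rackp(x,y): return RC+RM@[x,y]
E
python3 -c "
from h import *
p=rackp(-.035,-.088);print(p);go((*p,.12),-6.6)
C=cam('top')
for u,v in [(425,249),(426,275)]: print('latch',RM.T@(back(C,(u,v),.05)[:2]-RC))"
```

```text
[ 0.48311748 -0.376394  ]
t 11.32 tcp [0.566  0.1031 0.1241] xdir -6.7 z [ 0.001 -0.    -1.   ] F [-0.8 -0.7 -2.4] w 27.8 gf 96.1 q [ 0.14  0.18  1.94 -0.    1.03  1.83]
shift cm [-2.6  48.59  0.41] turn deg [-0.  -0.1 -0.1]
latch [-0.07465228  0.1490747 ]
latch [-0.1243779   0.14404297]
```

Emit:
{"api": "move_arm", "payload": {
  "series": [2, -0.3, 6.05, 0, 0, 0, 0, 2, -0.3, 6.05, 0, 0, 0, 0, 2, -0.3, 6.05, 0, 0, 0, 0, 2, -0.3, 6.05, 0, 0, 0, 0, 2, -0.3, 6.05, 0, 0, 0, 0]
}}

```text
time: 11.95
tool_pos: [0.5155, -0.1976, 0.124]
tcp_rot: [3.135, -0.188, 0.002]
wrist_force: [1.3, 0.3, -1.9]
width: 0.33
grip_force: 95.9
```

Emit:
{"api": "move_arm", "payload": {
  "series": [2, -0.3, 6.05, 0, 0, 0, 0, 2, -0.4, 6.05, 0, 0, 0, 0, 2, -0.3, 6.05, 0, 0, 0, 0, 2, 0, 0, 0, 0, 0, 0]
}}

```text
time: 12.45
tool_pos: [0.4841, -0.3795, 0.1241]
tcp_rot: [3.133, -0.195, 0.002]
wrist_force: [1.0, 1.0, -1.5]
width: 0.329
grip_force: 96.1
```

Run:
```python
from h import *
p=rackp(-.035,-.088);go((*p,.055),-6.6)
C=cam('wrist'); a=read_camera('wrist')[:,:,::-1].copy()
for x,y,z in [(.037,-.122,.0165),(.037,-.062,.0255),(.037,0,.0255),(.035,-.093,.0165)]:
    u=proj(C,[*rackp(x,y),z])[0]; print(u); cv2.circle(a,tuple(int(q) for q in u),4,(0,0,255),1)
cv2.imwrite('pics/t1.png',a)
```

```text
t 12.45 tcp [ 0.4841 -0.3795  0.1241] xdir -7.1 z [ 0.001 -0.003 -1.   ] F [ 1.   1.  -1.5] w 28.1 gf 96.1 q [-0.7   0.25  1.85 -0.    1.04  0.99]
shift cm [-0.15 -0.31  6.91] turn deg [ 0.2 -0.1 -0.5]
[363.71665727 141.16012324]
[273.6202723  141.98059686]
[178.73158473 142.95463373]
[320.99313968 144.65947743]
```

View pics/t1.png

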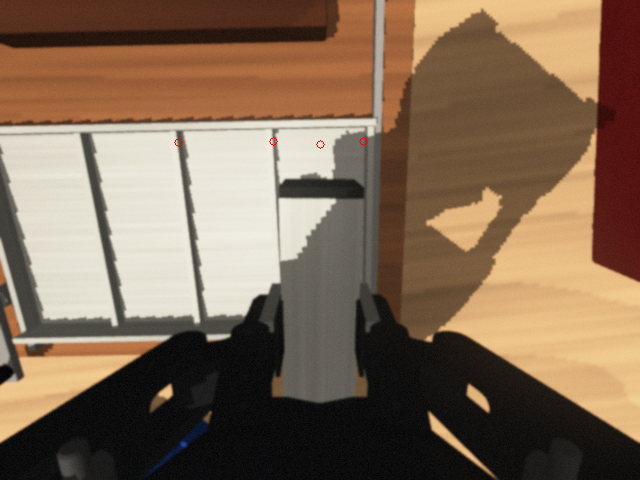

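The wrist view confirms the lanes: the dividers sit at the predicted pixels (178,142) and (273,142). The rear wall, at row 131, puts the tray middle at x = -28 mm in the rack frame. Lowering now.

Emit:
{"api": "move_arm", "payload": {
  "series": [2, 0.55, -0.3, 4, 0, 0, 0, 2, 0, 0, 2.8, 0, 0, 0, 2, 0, 0, 1, 0, 0, 0, 2, 0, 0, 0.7, 0, 0, 0, 2, 0, 0, 0, 0, 0, 0]
}}

```text
time: 13.12
tool_pos: [0.4911, -0.3721, 0.0388]
tcp_rot: [3.136, -0.182, 0.001]
wrist_force: [0.5, -0.4, -2.0]
width: 0.326
grip_force: 96.0
```

```bash
python3 -c "from h import *;p=rackp(-.028,-.088);go((*p,.0365),-6.6)"
```

```text
t 13.12 tcp [ 0.4911 -0.3721  0.0388] xdir -6.6 z [ 0.001 -0.    -1.   ] F [ 0.5 -0.4 -2. ] w 27.9 gf 96.0 q [-0.69  0.35  1.9   0.    0.9   1.  ]
shift cm [-0.05  0.52  0.23] turn deg [ 0. -0. -0.]
```

Emit:
{"api": "move_arm", "payload": {
  "series": [2, 0, 0.25, 0.1, 0, 0, 0, 2, 0, 0, 0.15, 0, 0, 0, 2, 0, 0, 0, 0, 0, 0, 4, 0, 0, 0, 0, 0, 0, 4, 0, 0, 0, 0, 0, 0]
}}

```text
time: 13.75
tool_pos: [0.4907, -0.375, 0.0363]
tcp_rot: [3.136, -0.182, 0.001]
wrist_force: [-0.3, -0.3, 0.0]
width: 0.467
grip_force: 0.0
```

Emit:
{"api": "move_arm", "payload": {
  "series": [4, 0, 0, -1, 0, 0, 0, 4, 0, 0, -2, 0, 0, 0, 6.5, 0, 0, -6, 0, 0, 0, 6.5, 0, -6.2, 0, 0, 0, 0, 6.5, 0, -6.2, 0, 0, 0, 0]
}}

```text
time: 14.38
tool_pos: [0.5064, -0.2517, 0.1294]
tcp_rot: [3.134, -0.185, 0.008]
wrist_force: [0.2, 0.4, -0.1]
width: 0.764
grip_force: 0.0
```

Run:
```python
from h import *
im=tubes(); cv2.imwrite('pics/top1.png',im[:,:,::-1]); go((.437,.376,.13),168)
```

```text
tube [0.867  0.0283] size [np.float64(0.077), np.float64(0.076)] ang -44.4
tube [0.4372 0.3765] size [np.float64(0.1), np.float64(0.03)] ang -12.2
tube [0.3914 0.2164] size [np.float64(0.1), np.float64(0.031)] ang -27.8
t 14.43 tcp [ 0.5055 -0.2438  0.1279] xdir -6.6 z [ 0.002  0.004 -1.   ] F [-2.2  5.5 -0.6] w 64.8 gf 0.0 q [-0.5   0.15  1.96  0.01  1.03  1.19]
shift cm [-1.392e+01 -6.078e+01  6.000e-02] turn deg [ 1.000e-01 -4.000e-01 -1.746e+02]
```

View pics/top1.png

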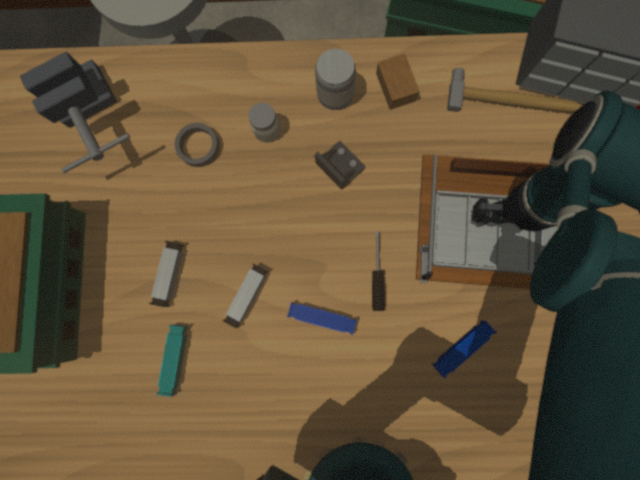

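Tube one is out of the gripper in lane 4. The other two tubes still read (0.437, 0.3765) and (0.391, 0.216). I'll take the farther one next, in the present yaw sense to spare a turn.

Emit:
{"api": "move_arm", "payload": {
  "series": [6.5, -1.26, -5.53, 0, 0, 0, 0, 6.5, -1.26, -5.53, 0, 0, 0, 0, 6.5, -1.26, -5.53, 0, 0, 0, 0, 6.5, -1.26, -5.53, 0, 0, 0, 0, 6.5, -1.26, -5.53, 0, 0, 0, 0]
}}

```text
time: 15.05
tool_pos: [0.4746, 0.032, 0.1277]
tcp_rot: [-3.136, 0.182, -0.005]
wrist_force: [0.4, -0.8, 0.0]
width: 0.763
grip_force: 0.0
```

Emit:
{"api": "move_arm", "payload": {
  "series": [6.5, -1.26, -5.53, 0, 0, 0, 0, 6.5, -1.26, -5.53, 0, 0, 0, 0, 6.5, -1.26, -5.53, 0, 0, 0, 0, 6.5, -1.26, -5.53, 0, 0, 0, 0, 6.5, -1.26, -5.53, 0, 0, 0, 0]
}}

```text
time: 15.68
tool_pos: [0.4438, 0.3146, 0.1278]
tcp_rot: [-3.135, 0.181, -0.004]
wrist_force: [0.4, 0.5, 0.0]
width: 0.762
grip_force: 0.0
```

Emit:
{"api": "move_arm", "payload": {
  "series": [6.5, -1.26, -5.53, 0, 0, 0, 0, 6.5, 0, 0, 0, 0, 0, 5, 6.5, 0, 0, 0, 0, 0, 0, 6.5, 0, 0, 0, 0, 0, 0]
}}

```text
time: 16.18
tool_pos: [0.4376, 0.3683, 0.1265]
tcp_rot: [-3.125, 0.317, -0.001]
wrist_force: [0.3, -1.0, 0.3]
width: 0.76
grip_force: 0.0
```

Run:
```python
from h import *
st(); wtube(); go((.4372,.3765,.02),-11.6)
```

```text
t 16.18 tcp [0.4376 0.3683 0.1265] xdir -11.6 z [ 0.001  0.    -1.   ] F [ 0.3 -1.   0.3] w 64.9 gf 0.0 q [ 0.66  0.17  1.94 -0.    1.03  2.43]
wrist blob [307. 246.] [0.4369 0.3771] size [np.float64(0.029), np.float64(0.102)] ang 168.8
wrist blob [534. 258.] [0.3955 0.2236] size [np.float64(0.104), np.float64(0.047)] ang -29.1
t 16.23 tcp [0.4377 0.3681 0.1264] xdir -11.6 z [ 0.001  0.    -1.   ] F [ 1.8  0.6 -0.2] w 65.2 gf 0.0 q [ 0.66  0.17  1.94 -0.    1.03  2.43]
shift cm [-0.22 -0.81 10.64] turn deg [-0. -0. -0.]
```

Emit:
{"api": "move_arm", "payload": {
  "series": [6.5, -0.22, -0.82, 2.6, 0, 0, 0, 6.5, 0, 0, 4, 0, 0, 0, 6.5, 0, 0, 4, 0, 0, 0, 6.5, 0, 0, 0, 0, 0, 0, 2, 0, 0, 0, 0, 0, 0],
  "grip_force": 70
}}

```text
time: 16.85
tool_pos: [0.4378, 0.3773, 0.0211]
tcp_rot: [-3.124, 0.319, -0.002]
wrist_force: [0.6, 0.3, 0.5]
width: 0.565
grip_force: 0.0
```

Emit:
{"api": "move_arm", "payload": {
  "series": [2, 0, 0, 0, 0, 0, 0, 2, 0, 0, 0, 0, 0, 0, 2, 0, 0, 0, 0, 0, 0, 2, 0, 0, 0, 0, 0, 0, 2, 0, 0, 0, 0, 0, 0]
}}

```text
time: 17.48
tool_pos: [0.4387, 0.3785, 0.0225]
tcp_rot: [-3.122, 0.318, -0.006]
wrist_force: [-0.1, -1.2, 6.3]
width: 0.332
grip_force: 73.0
```

Emit:
{"api": "move_arm", "payload": {
  "series": [2, 0, 0, -3, 0, 0, 0, 2, 0, 0, -3, 0, 0, 0, 2, 0, 0, -3, 0, 0, 0, 2, 0, 0, 0, 0, 0, 0]
}}

```text
time: 17.98
tool_pos: [0.4389, 0.3789, 0.1132]
tcp_rot: [-3.12, 0.318, -0.008]
wrist_force: [0.1, 0.3, -2.4]
width: 0.328
grip_force: 72.1
```

```bash
python3 -c "from h import *;pre(d=.09,z=.115,yaw=-46)"
```

```text
[0.5646 0.1051] q1 10.5
t 17.98 tcp [0.4389 0.3789 0.1132] xdir -11.6 z [ 0.006  0.004 -1.   ] F [ 0.1  0.3 -2.4] w 28.0 gf 72.1 q [0.67 0.19 1.94 0.   1.   2.44]
shift cm [17.83 24.29 -0.23] turn deg [-0.4 -0.2 34.4]
```

Emit:
{"api": "move_arm", "payload": {
  "series": [2, 3.57, 4.86, 0, 0, 0, 0, 2, 3.57, 4.86, 0, 0, 0, 0, 2, 3.57, 4.86, 0, 0, 0, 0, 2, 3.57, 4.86, 0, 0, 0, 0, 2, 3.57, 4.86, 0, 0, 0, 0]
}}

```text
time: 18.6
tool_pos: [0.5621, 0.1013, 0.1081]
tcp_rot: [3.125, -0.318, -0.003]
wrist_force: [0.8, 0.6, -0.9]
width: 0.33
grip_force: 72.0
```

Emit:
{"api": "move_arm", "payload": {
  "series": [2, 0, 0, 0, 0, 0, 10.4, 2, 0, 0, 0, 0, 0, 10.4, 2, 0, 0, 0, 0, 0, 10.4, 2, 0, 0, 0, 0, 0, 0],
  "grip_force": 90
}}

```text
time: 19.1
tool_pos: [0.5615, 0.1029, 0.1081]
tcp_rot: [2.925, -1.144, -0.003]
wrist_force: [-0.4, -0.1, -1.7]
width: 0.326
grip_force: 94.5
```

```bash
python3 -c "from h import *;pre(d=.072,z=.0245,yaw=-43)"
```

```text
[0.5765 0.0915] q1 9.0
t 19.1 tcp [0.5615 0.1029 0.1081] xdir -42.7 z [-0.003 -0.    -1.   ] F [-0.4 -0.1 -1.7] w 27.9 gf 94.5 q [0.14 0.19 1.95 0.   1.   2.45]
shift cm [ 1.89 -0.2   8.35] turn deg [0.1 0.1 0.3]
```

Emit:
{"api": "move_arm", "payload": {
  "series": [2, 0.9, -0.2, 4.2, 0, 0, 2, 2, 1, 0, 4.15, 0, 0, 2, 2, 0, 0, 0, 0, 0, 0, 2, 0.3, 0, 0, 0, 0, 0, 2, 0, 0, 0, 0, 0, 0]
}}

```text
time: 19.73
tool_pos: [0.5805, 0.0894, 0.0275]
tcp_rot: [-2.883, 1.247, -0.003]
wrist_force: [-0.1, -0.5, -2.4]
width: 0.322
grip_force: 101.3
```

```bash
python3 -c "from h import *;stopd()"
```

```text
t 19.73 tcp [0.5805 0.0894 0.0275] xdir -46.8 z [ 0.002  0.    -1.   ] F [-0.1 -0.5 -2.4] w 27.5 gf 101.3 q [ 0.11  0.32  1.97 -0.    0.86  2.5 ]
dist to face mm 67.7 lateral mm -14.4 Fn 0.4
```

Emit:
{"api": "move_arm", "payload": {
  "series": [2, 0.3, 0, 0.3, 0, 0, 0, 2, 0.3, 0, 0, 0, 0, 0, 2, 0.3, 0, 0, 0, 0, 0, 2, 0.3, 0, 0, 0, 0, 0, 2, 0.3, 0, 0, 0, 0, 0]
}}

```text
time: 20.35
tool_pos: [0.589, 0.0801, 0.0238]
tcp_rot: [-2.881, 1.248, 0.005]
wrist_force: [-4.7, 7.9, 1.9]
width: 0.324
grip_force: 101.8
```

Emit:
{"api": "move_arm", "payload": {
  "series": [2, 0.2, 0, 0, 0, 0, 0, 2, 0.2, 0, 0, 0, 0, 0, 2, 0, 0, 0, 0, 0, 0]
}}

```text
time: 20.72
tool_pos: [0.5903, 0.0788, 0.0236]
tcp_rot: [-2.88, 1.249, 0.01]
wrist_force: [-7.5, 12.7, 5.1]
width: 0.321
grip_force: 102.3
```

```bash
python3 -c "from h import *;stopd()"
```

```text
t 20.73 tcp [0.5903 0.0788 0.0236] xdir -46.9 z [-0.005  0.005 -1.   ] F [-7.5 12.7  5.1] w 27.4 gf 102.3 q [0.09 0.34 1.95 0.01 0.86 2.47]
dist to face mm 53.3 lateral mm -14.0 Fn -14.5
```

Emit:
{"api": "move_arm", "payload": {
  "series": [2, 0.2, 0, 0, 0, 0, 0, 2, 0.2, 0, 0, 0, 0, 0, 2, 0, 0, 0, 0, 0, 0]
}}

```text
time: 21.1
tool_pos: [0.5905, 0.0787, 0.0235]
tcp_rot: [-2.878, 1.25, 0.02]
wrist_force: [-14.4, 22.8, 10.3]
width: 0.323
grip_force: 103.0
```

```bash
python3 -c "from h import *;stopd()"
```

```text
t 21.1 tcp [0.5905 0.0787 0.0235] xdir -47.0 z [-0.01   0.009 -1.   ] F [-14.4  22.8  10.3] w 27.6 gf 103.0 q [0.09 0.34 1.94 0.01 0.87 2.47]
dist to face mm 53.1 lateral mm -13.9 Fn -26.6
```

The first cap of tube two is home. I'll turn it round.

Emit:
{"api": "move_arm", "payload": {
  "series": [2, -3, 0, 0, 0, 0, 0, 2, -1.8, 0, -4.5, 0, 0, 0, 2, 0, 0, -4.5, 0, 0, 0, 2, 0, 0, 0, 0, 0, -10.7, 2, 0, 0, 0, 0, 0, -10.7],
  "grip_force": 70
}}

```text
time: 21.72
tool_pos: [0.5634, 0.1076, 0.115]
tcp_rot: [-3.066, 0.681, -0.004]
wrist_force: [-0.3, -0.3, -1.6]
width: 0.322
grip_force: 101.3
```

Emit:
{"api": "move_arm", "payload": {
  "series": [2, 0, 0, 0, 0, 0, -10.7, 2, 0, 0, 0, 0, 0, -10.7, 2, 0, 0, 0, 0, 0, -10.7, 2, 0, 0, 0, 0, 0, -10.7, 2, 0, 0, 0, 0, 0, -10.7]
}}

```text
time: 22.35
tool_pos: [0.5626, 0.1074, 0.1135]
tcp_rot: [3.045, 0.772, 0.0]
wrist_force: [0.5, -0.4, -1.8]
width: 0.326
grip_force: 101.3
```

Emit:
{"api": "move_arm", "payload": {
  "series": [2, 0, 0, 0, 0, 0, -10.7, 2, 0, 0, 0, 0, 0, -10.7, 2, 0, 0, 0, 0, 0, -10.7, 2, 0, 0, 0, 0, 0, -10.7, 2, 0, 0, 0, 0, 0, -10.7]
}}

```text
time: 22.98
tool_pos: [0.5626, 0.1074, 0.1135]
tcp_rot: [2.372, 2.06, 0.0]
wrist_force: [0.0, -1.0, -1.8]
width: 0.328
grip_force: 101.3
```

Emit:
{"api": "move_arm", "payload": {
  "series": [2, 0, 0, 0, 0, 0, -10.7, 2, 0, 0, 0, 0, 0, -10.7, 2, 0, 0, 0, 0, 0, -10.7, 2, 0, 0, 0, 0, 0, -10.7, 2, 0, 0, 0, 0, 0, -7.1]
}}

```text
time: 23.6
tool_pos: [0.5626, 0.1074, 0.1136]
tcp_rot: [1.284, 2.867, 0.0]
wrist_force: [-0.7, -0.2, -2.1]
width: 0.325
grip_force: 101.3
```

Emit:
{"api": "move_arm", "payload": {
  "series": [2, 0, 0, 0, 0, 0, 0],
  "grip_force": 90
}}

```text
time: 23.72
tool_pos: [0.5626, 0.1074, 0.1135]
tcp_rot: [1.293, 2.863, 0.0]
wrist_force: [-0.4, 0.4, -2.2]
width: 0.324
grip_force: 101.3
```

```bash
python3 -c "from h import *;pre(d=.071,lat=0,z=.024,yaw=131.3)"
```

```text
[0.5891 0.1013] q1 9.8
t 23.73 tcp [0.5626 0.1074 0.1135] xdir 131.4 z [ 0. -0. -1.] F [-0.4  0.4 -2.2] w 27.7 gf 101.3 q [ 0.15  0.18  1.95 -0.    1.01 -0.58]
shift cm [-2.21  1.59  8.95] turn deg [0.  0.  0.1]
```

Emit:
{"api": "move_arm", "payload": {
  "series": [2, 0, 1.6, 4.4, 0, 0, 0, 2, -1.2, 0, 4.5, 0, 0, 0, 2, -1, 0, 0, 0, 0, 0, 2, -0.3, 0, 0, 0, 0, 0, 2, -0.3, 0, 0, 0, 0, 0]
}}

```text
time: 24.35
tool_pos: [0.5917, 0.0982, 0.0247]
tcp_rot: [-1.292, -2.86, -0.001]
wrist_force: [-5.3, 6.9, -2.7]
width: 0.323
grip_force: 106.8
```

Emit:
{"api": "move_arm", "payload": {
  "series": [2, -0.3, 0, 0, 0, 0, 0, 2, -0.3, 0, 0, 0, 0, 0, 2, -0.3, 0, 0, 0, 0, 0, 2, -0.3, 0, 0, 0, 0, 0, 2, 0, 0, 0, 0, 0, 0]
}}

```text
time: 24.98
tool_pos: [0.5983, 0.0905, 0.0246]
tcp_rot: [-1.291, -2.858, -0.002]
wrist_force: [-6.1, 9.2, -0.8]
width: 0.322
grip_force: 107.1
```

```bash
python3 -c "from h import *;stopd()"
```

```text
t 24.98 tcp [0.5983 0.0905 0.0246] xdir 131.4 z [-0.005  0.003 -1.   ] F [-6.1  9.2 -0.8] w 27.5 gf 107.1 q [ 0.11  0.35  1.93  0.01  0.87 -0.62]
dist to face mm 56.9 lateral mm -0.3 Fn -10.9
```

Emit:
{"api": "move_arm", "payload": {
  "series": [2, -0.2, 0, 0, 0, 0, 0, 2, -0.2, 0, 0, 0, 0, 0, 2, 0, 0, 0, 0, 0, 0]
}}

```text
time: 25.35
tool_pos: [0.5982, 0.0902, 0.0244]
tcp_rot: [-1.288, -2.852, -0.003]
wrist_force: [-13.1, 18.0, 3.6]
width: 0.323
grip_force: 107.6
```

Emit:
{"api": "move_arm", "payload": {
  "series": [2, -0.2, 0, 0, 0, 0, 0, 2, 0, 0, 0, 0, 0, 0]
}}

```text
time: 25.6
tool_pos: [0.5982, 0.09, 0.0243]
tcp_rot: [-1.287, -2.849, -0.004]
wrist_force: [-16.9, 23.7, 5.5]
width: 0.328
grip_force: 107.9
```

```bash
python3 -c "from h import *;stopd()"
```

```text
t 25.6 tcp [0.5982 0.09   0.0243] xdir 131.4 z [-0.013  0.008 -1.   ] F [-16.9  23.7   5.5] w 28.0 gf 107.9 q [ 0.1   0.36  1.92  0.01  0.88 -0.63]
dist to face mm 56.5 lateral mm -0.7 Fn -29.0
```

Both caps of tube two are home (56.5 + 53.1 matches the first tube's sum). Now the tray, lane 3.

Emit:
{"api": "move_arm", "payload": {
  "series": [2, 3, 0, 0, 0, 0, 0, 2, 1.5, 0, -5, 0, 0, 0, 2, 0, 0, -5, 0, 0, -10.5, 2, 0, 0, 0, 0, 0, -10.5, 2, 0, 0, 0, 0, 0, -10.5],
  "grip_force": 70
}}

```text
time: 26.22
tool_pos: [0.5767, 0.1176, 0.1278]
tcp_rot: [0.456, 3.103, 0.002]
wrist_force: [-0.5, 0.5, -2.2]
width: 0.325
grip_force: 107.1
```

Emit:
{"api": "move_arm", "payload": {
  "series": [2, 0, 0, 0, 0, 0, -10.5, 2, 0, 0, 0, 0, 0, 0]
}}

```text
time: 26.48
tool_pos: [0.5758, 0.1174, 0.126]
tcp_rot: [0.183, 3.134, 0.001]
wrist_force: [0.2, -0.4, -1.8]
width: 0.324
grip_force: 107.0
```

```bash
python3 -c "from h import *;p=rackp(-.028,-.030);print(p);go((*p,.12),173.4)"
```

```text
[ 0.49673745 -0.31958294]
t 26.48 tcp [0.5758 0.1174 0.126 ] xdir 173.3 z [ 0.002  0.    -1.   ] F [ 0.2 -0.4 -1.8] w 27.7 gf 107.0 q [ 0.16  0.19  1.91 -0.    1.04 -1.3 ]
shift cm [  2.77 -44.32   0.57] turn deg [ 0.   0.1 -0.1]
```

Emit:
{"api": "move_arm", "payload": {
  "series": [2, 0.35, -5.54, 0, 0, 0, 0, 2, 0.35, -5.54, 0, 0, 0, 0, 2, 0.35, -5.54, 0, 0, 0, 0, 2, 0.35, -5.54, 0, 0, 0, 0, 2, 0.35, -5.54, 0, 0, 0, 0]
}}

```text
time: 27.1
tool_pos: [0.5262, -0.1577, 0.1254]
tcp_rot: [0.186, 3.134, -0.001]
wrist_force: [1.7, 0.5, -1.9]
width: 0.323
grip_force: 106.9
```

Emit:
{"api": "move_arm", "payload": {
  "series": [2, 0.35, -5.54, 0, 0, 0, 0, 2, 0.35, -5.54, 0, 0, 0, 0, 2, 0.35, -5.54, 0, 0, 0, 0, 2, 0, 0, 0, 0, 0, 0, 2, 0, 0, 0, 0, 0, 0]
}}

```text
time: 27.72
tool_pos: [0.4968, -0.3199, 0.1247]
tcp_rot: [0.185, 3.136, 0.0]
wrist_force: [0.0, 0.3, -1.3]
width: 0.322
grip_force: 106.9
```

```bash
python3 -c "from h import *;p=rackp(-.028,-.030);print(p);go((*p,.04),173.4)"
```

```text
[ 0.49673745 -0.31958294]
t 27.73 tcp [ 0.4968 -0.3199  0.1247] xdir 173.3 z [ 0.  0. -1.] F [ 0.   0.3 -1.3] w 27.5 gf 106.9 q [-0.61  0.2   1.9   0.    1.04 -2.07]
shift cm [0.01 0.02 8.47] turn deg [ 0.   0.  -0.1]
```

Emit:
{"api": "move_arm", "payload": {
  "series": [2, 0, 0, 4, 0, 0, 0, 2, 0, 0, 3, 0, 0, 0, 2, 0, 0, 1.2, 0, 0, 0, 2, 0, 0, 0.4, 0, 0, 0, 2, 0, 0, 0, 0, 0, 0]
}}

```text
time: 28.35
tool_pos: [0.4979, -0.3198, 0.0393]
tcp_rot: [0.178, 3.135, -0.001]
wrist_force: [-0.2, -0.2, -1.9]
width: 0.324
grip_force: 106.9
```

Emit:
{"api": "move_arm", "payload": {
  "series": [4, 0, 0, 0, 0, 0, 0, 4, 0, 0, 0, 0, 0, 0, 4, 0, 0, -1, 0, 0, 0, 4, 0, 0, -2, 0, 0, 0, 6.5, 0, 0, -6, 0, 0, 0]
}}

```text
time: 28.98
tool_pos: [0.4947, -0.3182, 0.1269]
tcp_rot: [-0.179, -3.131, -0.006]
wrist_force: [0.0, 0.1, -0.7]
width: 0.664
grip_force: 0.0
```

Emit:
{"api": "move_arm", "payload": {
  "series": [6.5, 0, 6, 0, 0, 0, 0, 6.5, 0, 6, 0, 0, 0, 0, 6.5, 0, 6, 0, 0, 0, 0, 6.5, 0, 6, 0, 0, 0, 0, 6.5, 0, 0, 0, 0, 0, 0]
}}

```text
time: 29.6
tool_pos: [0.5251, -0.0777, 0.1301]
tcp_rot: [0.17, 3.135, 0.001]
wrist_force: [0.1, -0.4, 0.9]
width: 0.759
grip_force: 0.0
```

Run:
```python
from h import *
im=tubes(); cv2.imwrite('pics/top2.png',cv2.resize(im[130:310,400:600,::-1],None,fx=3.5,fy=3.3)); go((.3914,.2164,.13),152.2)
```

```text
tube [0.8657 0.0286] size [np.float64(0.08), np.float64(0.078)] ang -26.1
tube [ 0.7121 -0.0969] size [np.float64(0.048), np.float64(0.157)] ang 177.3
tube [0.7607 0.1862] size [np.float64(0.057), np.float64(0.053)] ang -50.2
tube [0.7169 0.561 ] size [np.float64(0.138), np.float64(0.067)] ang -2.7
tube [0.401  0.2125] size [np.float64(0.102), np.float64(0.032)] ang -28.1
t 29.65 tcp [ 0.5251 -0.0797  0.13  ] xdir 173.7 z [ 0.002 -0.001 -1.   ] F [-0.8 -1.1 -0.6] w 64.5 gf 0.0 q [-0.2   0.09  2.02 -0.    1.03 -1.66]
shift cm [16.54 27.96 -0.05] turn deg [ 0.   0.1 21.5]
```

View pics/top2.png

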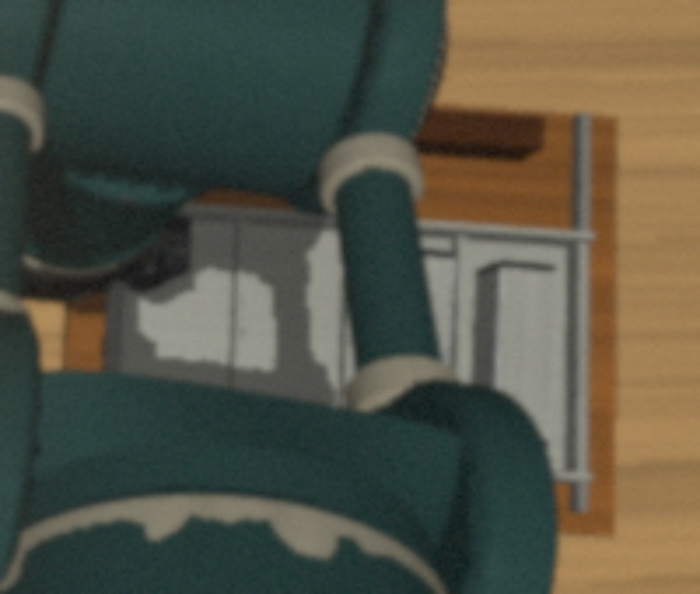

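The crop shows tube one flat in lane 4 at about (520,350), with the arm hiding lane 3. Tube three seems to have been nudged to about (0.401, 0.2125), so I'll go over it and measure again.

Emit:
{"api": "move_arm", "payload": {
  "series": [6.5, 2.7, 4.65, 0, 0, 0, 0, 6.5, 2.7, 4.65, 0, 0, 0, 0, 6.5, 2.7, 4.65, 0, 0, 0, 0, 6.5, 2.7, 4.65, 0, 0, 0, 0, 6.5, 2.7, 4.65, 0, 0, 0, 0]
}}

```text
time: 30.28
tool_pos: [0.4172, 0.1652, 0.1296]
tcp_rot: [0.183, 3.134, 0.001]
wrist_force: [-0.0, 0.8, -0.2]
width: 0.76
grip_force: 0.0
```

Emit:
{"api": "move_arm", "payload": {
  "series": [6.5, 2.2, 4.65, 0, 0, 0, 0, 6.5, 0, 0, 0, 0, 0, 10.7, 6.5, 0, 0, 0, 0, 0, 10.7, 6.5, 0, 0, 0, 0, 0, 0]
}}

```text
time: 30.78
tool_pos: [0.4012, 0.213, 0.1292]
tcp_rot: [0.757, 3.048, 0.001]
wrist_force: [-0.1, -1.1, -0.8]
width: 0.76
grip_force: 0.0
```

```bash
python3 -c "
from h import *
st();wtube(save='pics/w3.png');go((.401,.2125,.021),152)"
```

```text
t 30.77 tcp [0.4012 0.213  0.1292] xdir 152.1 z [ 0.001  0.    -1.   ] F [-0.1 -1.1 -0.8] w 64.9 gf 0.0 q [ 0.43 -0.06  2.17 -0.    1.03 -0.65]
wrist blob [319. 237.] [0.4014 0.2138] size [np.float64(0.029), np.float64(0.101)] ang -26.9
t 30.82 tcp [0.401 0.213 0.129] xdir 152.2 z [ 0.001  0.    -1.   ] F [ 0.1 -0.4  0.3] w 65.0 gf 0.0 q [ 0.43 -0.06  2.17 -0.    1.03 -0.65]
shift cm [-1.00e-02 -5.00e-02  1.08e+01] turn deg [0.  0.1 0.2]
```

Emit:
{"api": "move_arm", "payload": {
  "series": [6.5, 0, 0, 4, 0, 0, 0, 6.5, 0, 0, 4, 0, 0, 0, 6.5, 0, 0, 2.7, 0, 0, 0, 6.5, 0, 0, 0, 0, 0, 0, 2, 0, 0, 0, 0, 0, 0],
  "grip_force": 70
}}

```text
time: 31.45
tool_pos: [0.4013, 0.2137, 0.0224]
tcp_rot: [0.757, 3.048, 0.001]
wrist_force: [-0.3, 1.1, -0.4]
width: 0.563
grip_force: 0.0
```

Emit:
{"api": "move_arm", "payload": {
  "series": [2, 0, 0, 0, 0, 0, 0, 2, 0, 0, 0, 0, 0, 0, 2, 0, 0, 0, 0, 0, 0, 2, 0, 0, 0, 0, 0, 0, 2, 0, 0, 0, 0, 0, 0]
}}

```text
time: 32.08
tool_pos: [0.4019, 0.2144, 0.0233]
tcp_rot: [0.757, 3.046, 0.003]
wrist_force: [0.6, -1.4, 7.0]
width: 0.334
grip_force: 71.3
```

Emit:
{"api": "move_arm", "payload": {
  "series": [2, 0, 0, -3, 0, 0, 0, 2, 0, 0, -3, 0, 0, 0, 2, 0, 0, -3, 0, 0, 10.4, 2, 0, 0, 0, 0, 0, 10.4, 2, 0, 0, 0, 0, 0, 0],
  "grip_force": 90
}}

```text
time: 32.7
tool_pos: [0.4003, 0.2139, 0.1121]
tcp_rot: [1.292, 2.862, 0.002]
wrist_force: [-0.8, 0.1, -1.1]
width: 0.321
grip_force: 89.7
```

```bash
python3 -c "from h import *;pre(d=.1,lat=0,z=.115,yaw=131.3)"
```

```text
[0.57   0.1231] q1 12.2
t 32.7 tcp [0.4003 0.2139 0.1121] xdir 131.4 z [ 0.001  0.001 -1.   ] F [-0.8  0.1 -1.1] w 27.4 gf 89.7 q [ 0.44 -0.04  2.19 -0.    0.99 -0.29]
shift cm [-18.03   6.73  -0.27] turn deg [0.1 0.  0.1]
```

Emit:
{"api": "move_arm", "payload": {
  "series": [2, -4.5, 1.68, 0, 0, 0, 0, 2, -4.5, 1.68, 0, 0, 0, 0, 2, -4.5, 1.68, 0, 0, 0, 0, 2, -4.5, 1.68, 0, 0, 0, 0, 2, 0, 0, 4.4, 0, 0, 0]
}}

```text
time: 33.33
tool_pos: [0.5768, 0.1218, 0.0709]
tcp_rot: [1.29, 2.853, 0.01]
wrist_force: [0.4, 0.2, -1.2]
width: 0.324
grip_force: 89.7
```

Emit:
{"api": "move_arm", "payload": {
  "series": [2, 0, 0, 4.2, 0, 0, 0, 2, -1.4, 0, 0, 0, 0, 0, 2, -1.4, 0, 0, 0, 0, 0, 2, 0, 0, 0, 0, 0, 0]
}}

```text
time: 33.83
tool_pos: [0.5895, 0.1008, 0.0264]
tcp_rot: [1.296, 2.86, 0.001]
wrist_force: [-0.4, 0.4, -1.5]
width: 0.326
grip_force: 101.3
```

```bash
python3 -c "from h import *;stopd()"
```

```text
t 33.83 tcp [0.5895 0.1008 0.0264] xdir 131.2 z [ 0.002  0.    -1.   ] F [-0.4  0.4 -1.5] w 27.8 gf 101.3 q [ 0.13  0.33  1.95 -0.    0.86 -0.59]
dist to face mm 70.4 lateral mm -0.1 Fn -0.6
```

Emit:
{"api": "move_arm", "payload": {
  "series": [2, -0.3, 0, 0, 0, 0, 0, 2, -0.3, 0, 0, 0, 0, 0, 2, -0.3, 0, 0, 0, 0, 0, 2, -0.3, 0, 0, 0, 0, 0, 2, -0.3, 0, 0, 0, 0, 0]
}}

```text
time: 34.45
tool_pos: [0.5962, 0.092, 0.0254]
tcp_rot: [-1.295, -2.858, -0.001]
wrist_force: [-4.5, 6.6, 3.8]
width: 0.323
grip_force: 101.8
```

Emit:
{"api": "move_arm", "payload": {
  "series": [2, -0.3, 0, 0, 0, 0, 0, 2, -0.2, 0, 0, 0, 0, 0, 2, -0.2, 0, 0, 0, 0, 0, 2, 0, 0, 0, 0, 0, 0]
}}

```text
time: 34.95
tool_pos: [0.5989, 0.0887, 0.0254]
tcp_rot: [-1.294, -2.854, -0.002]
wrist_force: [-10.3, 12.4, 7.5]
width: 0.329
grip_force: 102.5
```

```bash
python3 -c "from h import *;stopd()"
```

```text
t 34.95 tcp [0.5989 0.0887 0.0254] xdir 131.2 z [-0.007  0.005 -1.   ] F [-10.3  12.4   7.5] w 28.1 gf 102.5 q [ 0.1   0.35  1.92  0.01  0.87 -0.62]
dist to face mm 55.0 lateral mm -1.0 Fn -16.1
```

Emit:
{"api": "move_arm", "payload": {
  "series": [2, -0.2, 0, 0, 0, 0, 0, 2, -0.2, 0, 0, 0, 0, 0, 2, 0, 0, 0, 0, 0, 0]
}}

```text
time: 35.33
tool_pos: [0.5989, 0.0884, 0.0252]
tcp_rot: [-1.292, -2.848, -0.004]
wrist_force: [-17.1, 22.3, 13.7]
width: 0.323
grip_force: 103.1
```

```bash
python3 -c "from h import *;stopd()"
```

```text
t 35.33 tcp [0.5989 0.0884 0.0252] xdir 131.2 z [-0.012  0.008 -1.   ] F [-17.1  22.3  13.7] w 27.6 gf 103.1 q [ 0.1   0.35  1.92  0.01  0.88 -0.63]
dist to face mm 54.8 lateral mm -1.2 Fn -28.1
```

Home. I'll turn it round as with the first tube.

Emit:
{"api": "move_arm", "payload": {
  "series": [2, 3, 0, 0, 0, 0, 0, 2, 1.8, 0, -4, 0, 0, 0, 2, 0, 0, -5, 0, 0, 0, 2, 0, 0, 0, 0, 0, 10.7, 2, 0, 0, 0, 0, 0, 10.7]
}}

```text
time: 35.95
tool_pos: [0.574, 0.1185, 0.1168]
tcp_rot: [1.811, 2.565, 0.003]
wrist_force: [-1.2, -0.0, -1.2]
width: 0.328
grip_force: 101.3
```

Emit:
{"api": "move_arm", "payload": {
  "series": [2, 0, 0, 0, 0, 0, 10.7, 2, 0, 0, 0, 0, 0, 10.7, 2, 0, 0, 0, 0, 0, 10.7, 2, 0, 0, 0, 0, 0, 10.7, 2, 0, 0, 0, 0, 0, 10.7]
}}

```text
time: 36.58
tool_pos: [0.5732, 0.1182, 0.1153]
tcp_rot: [2.773, 1.476, -0.0]
wrist_force: [0.2, -0.4, -1.4]
width: 0.326
grip_force: 101.3
```

Emit:
{"api": "move_arm", "payload": {
  "series": [2, 0, 0, 0, 0, 0, 10.7, 2, 0, 0, 0, 0, 0, 10.7, 2, 0, 0, 0, 0, 0, 10.7, 2, 0, 0, 0, 0, 0, 10.7, 2, 0, 0, 0, 0, 0, 10.7]
}}

```text
time: 37.2
tool_pos: [0.5732, 0.1182, 0.1152]
tcp_rot: [3.141, 0.069, -0.0]
wrist_force: [0.2, 0.2, -0.2]
width: 0.324
grip_force: 101.3
```

Emit:
{"api": "move_arm", "payload": {
  "series": [2, 0, 0, 0, 0, 0, 10.7, 2, 0, 0, 0, 0, 0, 10.7, 2, 0, 0, 0, 0, 0, 10.7, 2, 0, 0, 0, 0, 0, 10.7, 2, 0, 0, 0, 0, 0, 0]
}}

```text
time: 37.83
tool_pos: [0.5732, 0.1182, 0.1153]
tcp_rot: [2.954, -1.07, 0.0]
wrist_force: [0.1, 0.3, -1.9]
width: 0.328
grip_force: 101.3
```

```bash
python3 -c "from h import *;pre(d=.075,z=.0255,yaw=-44)"
```

```text
[0.5745 0.0938] q1 9.3
t 37.83 tcp [0.5732 0.1182 0.1153] xdir -39.8 z [-0. -0. -1.] F [ 0.1  0.3 -1.9] w 28.0 gf 101.3 q [ 0.16  0.2   1.92 -0.    1.02  2.43]
shift cm [1.66 1.79 8.98] turn deg [ 0.  -0.   4.2]
```

Emit:
{"api": "move_arm", "payload": {
  "series": [2, 1.6, 1.8, 0, 0, 0, 0, 2, 0, 0, 4.5, 0, 0, 4, 2, 0, 0, 4.5, 0, 0, 3, 2, 0, 0, 0, 0, 0, 0, 2, 0.3, 0, 0, 0, 0, 0]
}}

```text
time: 38.45
tool_pos: [0.5763, 0.0921, 0.0258]
tcp_rot: [-2.883, 1.247, -0.0]
wrist_force: [0.4, 0.1, -2.1]
width: 0.327
grip_force: 105.2
```

Emit:
{"api": "move_arm", "payload": {
  "series": [2, 0.4, 0, 0, 0, 0, 0, 2, 0.3, 0, 0, 0, 0, 0, 2, 0.3, 0, 0, 0, 0, 0, 2, 0.3, 0, 0, 0, 0, 0, 2, 0.3, 0, 0, 0, 0, 0]
}}

```text
time: 39.08
tool_pos: [0.5867, 0.082, 0.0266]
tcp_rot: [-2.88, 1.25, 0.003]
wrist_force: [-4.6, 7.5, 4.6]
width: 0.326
grip_force: 105.8
```

Emit:
{"api": "move_arm", "payload": {
  "series": [2, 0.3, 0, 0, 0, 0, 0, 2, 0.2, 0, 0, 0, 0, 0, 2, 0, 0, 0, 0, 0, 0]
}}

```text
time: 39.45
tool_pos: [0.5886, 0.0798, 0.0265]
tcp_rot: [-2.878, 1.251, 0.008]
wrist_force: [-8.5, 12.6, 6.4]
width: 0.326
grip_force: 106.4
```

```bash
python3 -c "from h import *;stopd()"
```

```text
t 39.45 tcp [0.5886 0.0798 0.0265] xdir -47.0 z [-0.004  0.005 -1.   ] F [-8.5 12.6  6.4] w 27.9 gf 106.4 q [0.09 0.33 1.95 0.01 0.86 2.48]
dist to face mm 55.2 lateral mm -14.6 Fn -15.1
```

Emit:
{"api": "move_arm", "payload": {
  "series": [2, 0.2, 0, 0, 0, 0, 0, 2, 0.2, 0, 0, 0, 0, 0, 2, 0, 0, 0, 0, 0, 0]
}}

```text
time: 39.83
tool_pos: [0.5886, 0.0797, 0.0264]
tcp_rot: [-2.877, 1.252, 0.018]
wrist_force: [-15.3, 21.4, 12.9]
width: 0.323
grip_force: 107.1
```

```bash
python3 -c "from h import *;stopd()"
```

```text
t 39.83 tcp [0.5886 0.0797 0.0264] xdir -47.0 z [-0.009  0.009 -1.   ] F [-15.3  21.4  12.9] w 27.6 gf 107.1 q [0.09 0.33 1.95 0.01 0.87 2.47]
dist to face mm 55.1 lateral mm -14.7 Fn -26.1
```

Emit:
{"api": "move_arm", "payload": {
  "series": [2, -3, 0, 0, 0, 0, 0, 2, -1.5, 0, -5, 0, 0, 0, 2, 0, 0, -5, 0, 0, -10.1, 2, 0, 0, 0, 0, 0, -10.1, 2, 0, 0, 0, 0, 0, -10.1]
}}

```text
time: 40.45
tool_pos: [0.5636, 0.1067, 0.1277]
tcp_rot: [-3.109, 0.444, -0.006]
wrist_force: [-0.8, 0.2, -2.2]
width: 0.32
grip_force: 105.4
```

Emit:
{"api": "move_arm", "payload": {
  "series": [2, 0, 0, 0, 0, 0, -10.1, 2, 0, 0, 0, 0, 0, 0]
}}

```text
time: 40.7
tool_pos: [0.5628, 0.1065, 0.1261]
tcp_rot: [-3.136, 0.182, -0.002]
wrist_force: [0.6, 0.7, -2.3]
width: 0.325
grip_force: 105.4
```

```bash
python3 -c "from h import *;p=rackp(-.028,.032);print(p);go((*p,.12),-6.6)"
```

```text
[ 0.50386355 -0.25799383]
t 40.7 tcp [0.5628 0.1065 0.1261] xdir -6.6 z [ 0.001  0.    -1.   ] F [ 0.6  0.7 -2.3] w 27.7 gf 105.4 q [ 0.14  0.17  1.94 -0.    1.03  1.83]
shift cm [-1.65 36.88  0.6 ] turn deg [-0.  -0.1 -0. ]
```

Emit:
{"api": "move_arm", "payload": {
  "series": [2, -0.28, 6.14, 0, 0, 0, 0, 2, -0.28, 6.14, 0, 0, 0, 0, 2, -0.28, 6.14, 0, 0, 0, 0, 2, -0.28, 6.14, 0, 0, 0, 0, 2, -0.28, 6.14, 0, 0, 0, 0]
}}

```text
time: 41.32
tool_pos: [0.5133, -0.1989, 0.126]
tcp_rot: [3.136, -0.185, 0.002]
wrist_force: [1.3, -0.2, -0.4]
width: 0.326
grip_force: 105.2
```

Emit:
{"api": "move_arm", "payload": {
  "series": [2, -0.28, 6.14, 0, 0, 0, 0, 2, 0, 0, 0, 0, 0, 0, 2, 0, 0, 0, 0, 0, 0]
}}

```text
time: 41.7
tool_pos: [0.5036, -0.2576, 0.1253]
tcp_rot: [-3.136, 0.184, 0.0]
wrist_force: [-0.5, 0.4, -1.5]
width: 0.324
grip_force: 105.3
```

```bash
python3 -c "
from h import *
cv2.imwrite('pics/t3.png',read_camera('wrist')[:,:,::-1])
p=rackp(-.028,.032);print(p);go((*p,.0405),-6.6)"
```

```text
[ 0.50386355 -0.25799383]
t 41.75 tcp [ 0.5037 -0.2568  0.1252] xdir -6.6 z [-0.     0.001 -1.   ] F [ 0.4  0.5 -1.5] w 28.2 gf 105.3 q [-0.52  0.16  1.95  0.    1.03  1.17]
shift cm [0.03 0.12 8.47] turn deg [-0.  0. -0.]
```

View pics/t3.png

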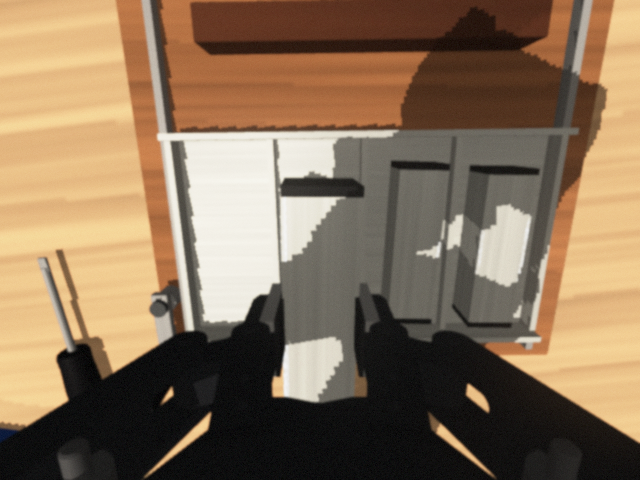

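The wrist view shows tubes one and two flat in lanes 4 and 3, at (505,245) and (415,240), with their caps flush. The held tube is over lane 2. I'll lower and release it, then go round to the tray front.

Emit:
{"api": "move_arm", "payload": {
  "series": [2, 0, 0.1, 4, 0, 0, 0, 2, 0, 0, 3, 0, 0, 0, 2, 0, 0, 1.2, 0, 0, 0, 2, 0, 0, 0.4, 0, 0, 0, 2, 0, 0, 0, 0, 0, 0]
}}

```text
time: 42.38
tool_pos: [0.5045, -0.2584, 0.0402]
tcp_rot: [3.136, -0.178, 0.002]
wrist_force: [-0.2, 0.3, -1.6]
width: 0.325
grip_force: 105.3
```

Emit:
{"api": "move_arm", "payload": {
  "series": [4, 0, 0, 0, 0, 0, 0, 4, 0, 0, 0, 0, 0, 0, 4, 0, 0, -1, 0, 0, 0, 4, 0, 0, -2, 0, 0, 0, 2, 0, 0, -6, 0, 0, 0]
}}

```text
time: 43.0
tool_pos: [0.501, -0.2571, 0.1274]
tcp_rot: [-3.133, 0.179, 0.01]
wrist_force: [0.7, -0.2, 0.6]
width: 0.269
grip_force: 0.0
```

Emit:
{"api": "move_arm", "payload": {
  "series": [0, -5.4, 1.6, 0, 0, 0, 0, 0, -5.4, 1.6, 0, 0, 0, 0, 0, 0, 0, 0, 0, 0, 0, 0, 0, 0, 0, 0, 0, 0],
  "grip_force": 20
}}

```text
time: 43.5
tool_pos: [0.3933, -0.2786, 0.1304]
tcp_rot: [3.135, -0.181, 0.004]
wrist_force: [-0.2, 0.4, -0.2]
width: -0.001
grip_force: 0.0
```

Run:
```python
from h import *
p=rackp(-.133,0);print(p);go((*p,.032),-6.6)
cv2.imwrite('pics/t4.png',read_camera('wrist')[:,:,::-1])
```

```text
[ 0.39588142 -0.27771336]
t 43.5 tcp [ 0.3933 -0.2786  0.1304] xdir -6.6 z [ 0.002 -0.001 -1.   ] F [-0.2  0.4 -0.2] w -0.1 gf 0.0 q [-0.67 -0.01  2.12  0.    1.03  1.02]
shift cm [ 0.22 -0.13  9.84] turn deg [ 0.1 -0.1  0. ]
```

View pics/t4.png

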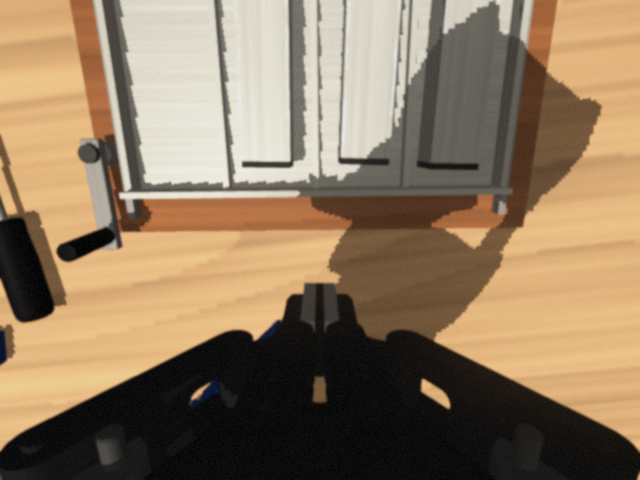

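All three tubes lie flat in lanes 2 to 4, and the front wall is at row 193. The latch is open with its knob at (85,245). I'll lower the shut fingers and push the tray.

Emit:
{"api": "move_arm", "payload": {
  "series": [0, 0.2, 0, 4, 0, 0, 0, 0, 0, 0, 4, 0, 0, 0, 0, 0, 0, 1.8, 0, 0, 0, 0, 0, 0, 0, 0, 0, 0, 0, 1, 0, 0, 0, 0, 0]
}}

```text
time: 44.18
tool_pos: [0.4058, -0.2797, 0.032]
tcp_rot: [3.136, -0.179, 0.001]
wrist_force: [0.1, 0.3, -0.9]
width: -0.002
grip_force: 0.0
```

Emit:
{"api": "move_arm", "payload": {
  "series": [0, 1, 0, 0, 0, 0, 0, 0, 1, 0, 0, 0, 0, 0, 0, 1, 0, 0, 0, 0, 0, 0, 1, 0, 0, 0, 0, 0, 0, 1, 0, 0, 0, 0, 0]
}}

```text
time: 44.8
tool_pos: [0.4547, -0.2849, 0.0312]
tcp_rot: [-3.136, 0.179, 0.001]
wrist_force: [-3.4, 0.8, 2.1]
width: 0.002
grip_force: 1.7
```

Emit:
{"api": "move_arm", "payload": {
  "series": [0, 1, 0, 0, 0, 0, 0, 0, 0.8, 0, 0, 0, 0, 0, 0, 0, 0, 0, 0, 0, 0]
}}

```text
time: 45.18
tool_pos: [0.4647, -0.2854, 0.0302]
tcp_rot: [-3.132, 0.175, 0.027]
wrist_force: [-25.8, 1.6, 19.8]
width: 0.001
grip_force: 13.2
```

```bash
python3 -c "
from h import *
p,_=st();print('rack',RM.T@(p[:2]-RC))"
```

```text
t 45.17 tcp [ 0.4647 -0.2854  0.0302] xdir -6.4 z [-0.017  0.005 -1.   ] F [-25.8   1.6  19.8] w 0.1 gf 13.2 q [-0.59  0.25  2.04 -0.01  0.86  1.09]
rack [-0.06376361  0.00024744]
```

The force rose at rack x = -64 mm, short of my estimate. I'll back off and measure the tray travel.

Emit:
{"api": "move_arm", "payload": {
  "series": [0, -3, 0, 0, 0, 0, 0, 0, -4, 0, -3, 0, 0, 0, 0, 0, 0, -6.2, 0, 0, 0, 0, 0, 0, 0, 0, 0, 0, 0, 0, 0, 0, 0, 0, 0]
}}

```text
time: 45.8
tool_pos: [0.4038, -0.2797, 0.1239]
tcp_rot: [3.135, -0.179, 0.004]
wrist_force: [-0.6, -0.2, -0.4]
width: -0.002
grip_force: 0.0
```

Run:
```python
from h import *
p,_=st();print('rack',RM.T@(p[:2]-RC))
C=cam('top')
for uv,z in [((451.2,171),.012),((451.2,171),.0165),((548,177),.012)]: print('block front',RM.T@(back(C,uv,z)[:2]-RC))
C=cam('wrist'); im=read_camera('wrist')
a=im[:,:,::-1].copy()
for x in np.arange(-.11,.0,.01):
    for y in (.09,):
        u=proj(C,[*rackp(x,y),.0385])[0]; cv2.circle(a,tuple(int(q) for q in u),2,(0,0,255) if abs(x+.04)>.001 else (255,0,0),-1); print(round(x,3),u.round(0))
cv2.imwrite('pics/t5.png',a)
```

```text
t 45.8 tcp [ 0.4038 -0.2797  0.1239] xdir -6.5 z [ 0.003 -0.001 -1.   ] F [-0.6 -0.2 -0.4] w -0.2 gf 0.0 q [-0.66  0.02  2.11  0.    1.01  1.03]
rack [-0.12486273 -0.00105897]
block front [0.09767425 0.09845156]
block front [0.09615551 0.0995449 ]
block front [ 0.10226225 -0.09799653]
-0.11 [181. 230.]
-0.1 [180. 215.]
-0.09 [178. 199.]
-0.08 [176. 184.]
-0.07 [174. 168.]
-0.06 [173. 151.]
-0.05 [171. 134.]
-0.04 [169. 117.]
-0.03 [167.  99.]
-0.02 [165.  81.]
-0.01 [163.  63.]
```

View pics/t5.png

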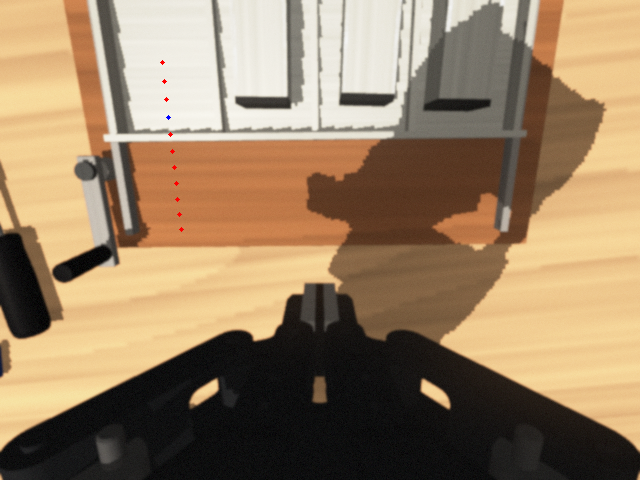

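The front wall is now at about (165,138), which is roughly rack x = -52 mm. I'll compare it with its place before the push.

Run:
```python
from h import *
K,Rm,t=cam('wrist'); now=read_state()['tool_pos']; t4=np.array([.3933,-.2786,.1304])
C4=(K,Rm,t-Rm@(t4-now))
f=lambda C,uv,z:(RM.T@(back(C,uv,z)[:2]-RC)).round(4)
for n,C,us in (('t4',C4,(180,260)),('t5',(K,Rm,t),(150,260))):
    g=cv2.imread(f'pics/{n}.png')[:,:,2].astype(int) if 0 else cv2.cvtColor(cv2.imread(f'pics/{n}.png'),cv2.COLOR_BGR2HSV)[:,:,1].astype(int)
    for u in us:
        col=g[100:240,u]; d=np.diff(col); v=100+int(np.argmax(d)); print(n,u,'edge row',v,'front outer top',f(C,(u,v+.5),.0385))
C=cam('top'); im=cv2.imread('pics/top0.png'); g=cv2.cvtColor(im,cv2.COLOR_BGR2HSV)[:,:,1].astype(int)
for u in (460,500,530): 
    d=np.diff(g[240:285,u]); v=240+int(np.argmax(d)); print('top0',u,v,f(C,(u,v+.5),.0385), 'rear', [f(C,(u,180+int(np.argmin(np.diff(g[180:215,u])))+.5),.0385)])
im=read_camera('top'); cv2.imwrite('pics/top3.png',im[:,:,::-1]); g=cv2.cvtColor(im,cv2.COLOR_RGB2HSV)[:,:,1].astype(int)
for u in (460,500,530): 
    print('top3',u,'rear',f(C,(u,155+int(np.argmin(np.diff(g[155:215,u])))+.5),.0385), g[150:200:3,u])
```

```text
t4 180 edge row 198 front outer top [-0.1013  0.0912]
t4 260 edge row 197 front outer top [-0.1006  0.0382]
t5 150 edge row 141 front outer top [-0.0554  0.1034]
t5 260 edge row 140 front outer top [-0.0547  0.0359]
top0 460 267 [-0.1027  0.0776] rear [array([0.0482, 0.0853])]
top0 500 270 [-0.1014  0.0011] rear [array([0.0491, 0.0069])]
top0 530 273 [-0.1018 -0.056 ] rear [array([ 0.0503, -0.0516])]
top3 460 rear [0.0996 0.088 ] [127 120 124 123 144 151  73  22  18  19  15  21  18  18  21  19  24]
top3 500 rear [0.0982 0.0088] [123 119 126 131 147 164 142  50  18  19  17  22  16  23  16  16  19]
top3 530 rear [ 0.0993 -0.0502] [128 128 126 122 145 159 157 158  25  21  19  18  14  15  19  16  11]
```

The tray moved about 48 mm, and its rear edge now reads the same x as the end block, about 99 mm. That suggests it is home and didn't start fully drawn out. To be sure, I'll push again a little higher.

Emit:
{"api": "move_arm", "payload": {
  "series": [0, 2, 0, 4, 0, 0, 0, 0, 0, 0, 4.6, 0, 0, 0, 0, 0, 0, 0, 0, 0, 0, 0, 1.5, 0, 0, 0, 0, 0, 0, 1.5, 0, 0, 0, 0, 0]
}}

```text
time: 46.52
tool_pos: [0.455, -0.2861, 0.0394]
tcp_rot: [3.134, -0.179, 0.006]
wrist_force: [0.0, -0.6, 1.1]
width: 0.0
grip_force: 0.0
```

Emit:
{"api": "move_arm", "payload": {
  "series": [0, 0.8, 0, 0, 0, 0, 0, 0, 0.4, 0, 0, 0, 0, 0, 0, 0.3, 0, 0, 0, 0, 0, 0, 0, 0, 0, 0, 0, 0]
}}

```text
time: 47.02
tool_pos: [0.4646, -0.286, 0.0374]
tcp_rot: [-3.135, 0.178, 0.009]
wrist_force: [-7.8, 0.4, 6.3]
width: 0.004
grip_force: 4.4
```

```bash
python3 -c "
from h import *
p,_=st();print('rack',RM.T@(p[:2]-RC))"
```

```text
t 47.02 tcp [ 0.4646 -0.286   0.0374] xdir -6.5 z [-0.006  0.001 -1.   ] F [-7.8  0.4  6.3] w 0.4 gf 4.4 q [-0.6   0.24  2.05 -0.    0.86  1.09]
rack [-0.06382643 -0.00037558]
```

Emit:
{"api": "move_arm", "payload": {
  "series": [0, 0.4, 0, 0, 0, 0, 0, 0, 0.4, 0, 0, 0, 0, 0, 0, 0.3, 0, 0, 0, 0, 0, 0, 0, 0, 0, 0, 0, 0]
}}

```text
time: 47.52
tool_pos: [0.4651, -0.286, 0.0372]
tcp_rot: [-3.131, 0.174, 0.043]
wrist_force: [-40.5, -0.7, 33.9]
width: -0.003
grip_force: 20.5
```

```bash
python3 -c "
from h import *
p,_=st();print('rack',RM.T@(p[:2]-RC))"
```

```text
t 47.52 tcp [ 0.4651 -0.286   0.0372] xdir -6.3 z [-0.027  0.007 -1.   ] F [-40.5  -0.7  33.9] w -0.3 gf 20.5 q [-0.59  0.25  2.03 -0.01  0.88  1.1 ]
rack [-0.06332959 -0.00024357]
```

The tray is firmly home: 40 N gives no further travel. Next is the latch, so I'll lift off and get the knob from the last wrist picture.

Emit:
{"api": "move_arm", "payload": {
  "series": [0, -3, 0, 0, 0, 0, 0, 0, -3, 0, -5, 0, 0, 0, 3.5, 0, 0, -6, 0, 0, 0, 3.5, 0, 0, 0, 0, 0, 0]
}}

```text
time: 48.02
tool_pos: [0.4221, -0.2838, 0.1538]
tcp_rot: [3.129, -0.18, 0.017]
wrist_force: [0.4, -0.6, -0.7]
width: 0.403
grip_force: 0.0
```

Run:
```python
from h import *
K,Rm,t=cam('wrist'); now=read_state()['tool_pos']
C=(K,Rm,t-Rm@(np.array([.4038,-.2797,.1239])-now))
f=lambda uv,z:(RM.T@(back(C,uv,z)[:2]-RC)).round(4)
for uv,z in (((64,273),.0735),((108,247),.0335),((86,168),.036)): print(uv,f(uv,z))
T=cam('top');
for im in ('top0','top3'):
    g=cv2.cvtColor(cv2.imread(f'pics/{im}.png'),cv2.COLOR_BGR2GRAY)[262:284,416:436]; print(g.shape); m=(g<45); vv,uu=np.nonzero(m); print(im,m.sum(),uu.mean()+416,vv.mean()+262, (RM.T@(back(T,(uu.mean()+416,vv.mean()+262),.0535)[:2]-RC)).round(4))
p=rackp(-.127,.1405);print(p);go((*p,.125),-6.6)
```

```text
(64, 273) [-0.1265  0.1449]
(108, 247) [-0.1225  0.1425]
(86, 168) [-0.0696  0.1465]
(22, 20)
top0 36 426.22222222222223 276.1111111111111 [-0.1267  0.1442]
(22, 20)
top3 35 426.45714285714286 276.0 [-0.1265  0.1438]
[ 0.41799033 -0.13883411]
t 48.02 tcp [ 0.4221 -0.2838  0.1538] xdir -6.6 z [ 0.01  -0.008 -1.   ] F [ 0.4 -0.6 -0.7] w 34.4 gf 0.0 q [-0.64  0.01  2.05  0.    1.06  1.04]
shift cm [ -2.1  -14.37   2.77] turn deg [ 0.4 -0.6  0. ]
```

Emit:
{"api": "move_arm", "payload": {
  "series": [3.5, -0.7, -4.9, 0.9, 0, 0, 0, 3.5, -0.7, -4.9, 0.9, 0, 0, 0, 3.5, -0.7, -4.9, 0.9, 0, 0, 0, 3.5, 0, 0, 0, 0, 0, 0, 3.5, 0, 0, 0, 0, 0, 0]
}}

```text
time: 48.65
tool_pos: [0.4146, -0.1326, 0.1202]
tcp_rot: [3.136, -0.177, 0.0]
wrist_force: [-0.4, -0.1, 0.6]
width: 0.408
grip_force: 0.0
```

```bash
python3 -c "
from h import *
p=rackp(-.1265,.144);print(p);go((*p,.060),-6.6)"
```

```text
[ 0.41888929 -0.13541477]
t 48.65 tcp [ 0.4146 -0.1326  0.1202] xdir -6.5 z [ 0. -0. -1.] F [-0.4 -0.1  0.6] w 34.8 gf 0.0 q [-0.37 -0.09  2.22 -0.    1.01  1.32]
shift cm [0.45 0.23 6.02] turn deg [ 0.  -0.   0.1]
```

Emit:
{"api": "move_arm", "payload": {
  "series": [3.5, 0.45, 0.25, 2, 0, 0, 0, 3.5, 0, 0, 2, 0, 0, 0, 3.5, 0, 0, 2, 0, 0, 0, 3.5, 0, 0, 0, 0, 0, 0, 0.8, 0, 0, 0, 0, 0, 0],
  "grip_force": 25
}}

```text
time: 49.28
tool_pos: [0.4193, -0.1365, 0.061]
tcp_rot: [3.136, -0.181, 0.002]
wrist_force: [0.7, 1.4, 0.9]
width: 0.215
grip_force: 1.1
```

Emit:
{"api": "move_arm", "payload": {
  "series": [0.8, 0, 0, 0, 0, 0, 0, 0.8, 0, 0, 0, 0, 0, 0, 0.8, 0, 0, 0, 0, 0, 0]
}}

```text
time: 49.65
tool_pos: [0.4192, -0.136, 0.0611]
tcp_rot: [3.135, -0.178, 0.002]
wrist_force: [-1.5, -1.5, 3.3]
width: 0.128
grip_force: 24.8
```

```bash
python3 -c "
from h import *
p,_=st();print('rack',RM.T@(p[:2]-RC))"
```

```text
t 49.65 tcp [ 0.4192 -0.136   0.0611] xdir -6.5 z [ 0.001 -0.001 -1.   ] F [-1.5 -1.5  3.3] w 10.9 gf 24.8 q [-0.37  0.01  2.25 -0.    0.88  1.32]
rack [-0.12609006  0.14342345]
```

The knob is gripped at 11 mm opening. I'll swing the bar in 10° arc steps.

Emit:
{"api": "move_arm", "payload": {
  "series": [0.8, 0.08, 0.95, 0, 0, 0, -10, 0.8, 0.08, 0.95, 0, 0, 0, -10, 0.8, 0.08, 0.95, 0, 0, 0, -10, 0.8, 0.08, 0.95, 0, 0, 0, -10, 0.8, 0, 0, 0, 0, 0, 0]
}}

```text
time: 50.28
tool_pos: [0.4306, -0.1715, 0.0611]
tcp_rot: [3.008, 0.903, 0.011]
wrist_force: [8.1, 5.4, -1.6]
width: 0.126
grip_force: 24.8
```

```bash
cat >> h.py <<'E'
def lat():
    p,_=st(); r=RM.T@(p[:2]-RC); d=r-[-.072,.146]; print('rack',r.round(4),'radius',np.hypot(*d).round(4),'theta',np.arctan2(-d[1],-d[0]).round(3))
E
python3 -c "from h import *;lat()"
```

```text
t 50.27 tcp [ 0.4306 -0.1715  0.0611] xdir 33.4 z [ 0.007  0.001 -1.   ] F [ 8.1  5.4 -1.6] w 10.7 gf 24.8 q [-0.44  0.05  2.21  0.01  0.87  0.55]
rack [-0.1108  0.1095] radius 0.0532 theta 0.755
```

Emit:
{"api": "move_arm", "payload": {
  "series": [0.8, 0.08, 0.95, 0, 0, 0, -10, 0.8, 0.08, 0.95, 0, 0, 0, -10, 0.8, 0.08, 0.95, 0, 0, 0, -10, 0.8, 0.08, 0.95, 0, 0, 0, -10, 0.8, 0, 0, 0, 0, 0, 0]
}}

```text
time: 50.9
tool_pos: [0.4592, -0.1907, 0.0609]
tcp_rot: [-2.515, -1.876, -0.009]
wrist_force: [4.2, 13.9, 4.3]
width: 0.122
grip_force: 25.5
```

```bash
python3 -c "from h import *;lat()"
```

```text
t 50.9 tcp [ 0.4592 -0.1907  0.0609] xdir 73.4 z [ 0.003  0.006 -1.   ] F [ 4.2 13.9  4.3] w 10.4 gf 25.5 q [-0.45  0.12  2.14  0.01  0.89 -0.16]
rack [-0.0801  0.0937] radius 0.053 theta 1.417
```

Emit:
{"api": "move_arm", "payload": {
  "series": [0.8, 0.3, 0.8, 0, 0, 0, -10, 0.8, 0.1, 0.3, 0, 0, 0, 0, 0.8, 0, 0.3, 0, 0, 0, 0, 0.8, 0, 0, 0, 0, 0, 0]
}}

```text
time: 51.4
tool_pos: [0.4677, -0.192, 0.0607]
tcp_rot: [-2.337, -2.087, 0.008]
wrist_force: [-15.5, 3.0, 17.8]
width: 0.128
grip_force: 26.9
```

```bash
python3 -c "from h import *;lat()"
```

```text
t 51.4 tcp [ 0.4677 -0.192   0.0607] xdir 83.5 z [-0.01   0.003 -1.   ] F [-15.5   3.   17.8] w 10.9 gf 26.9 q [-0.44  0.14  2.12 -0.    0.9  -0.32]
rack [-0.0715  0.0934] radius 0.0526 theta 1.58
```

Emit:
{"api": "move_arm", "payload": {
  "series": [0.8, 0, 0.3, 0, 0, 0, 0, 0.8, 0, 0, 0, 0, 0, 0]
}}

```text
time: 51.65
tool_pos: [0.4679, -0.192, 0.0605]
tcp_rot: [-2.333, -2.084, 0.014]
wrist_force: [-21.5, 2.9, 24.8]
width: 0.129
grip_force: 27.9
```

```bash
python3 -c "from h import *;lat()"
```

```text
t 51.65 tcp [ 0.4679 -0.192   0.0605] xdir 83.5 z [-0.015  0.004 -1.   ] F [-21.5   2.9  24.8] w 11.0 gf 27.9 q [-0.44  0.14  2.11 -0.    0.9  -0.32]
rack [-0.0714  0.0934] radius 0.0526 theta 1.583
```

Emit:
{"api": "move_arm", "payload": {
  "series": [2.8, 0, 0, 0, 0, 0, 0, 2.8, 0, 0, 0, 0, 0, 0, 2.8, 0, 0, 0, 0, 0, 0, 2.8, 0, 0, -3, 0, 0, 0, 2.8, 0, 0, -5, 0, 0, 0]
}}

```text
time: 52.28
tool_pos: [0.4734, -0.1929, 0.1389]
tcp_rot: [-2.341, -2.088, 0.003]
wrist_force: [1.2, -0.6, -0.2]
width: 0.332
grip_force: 0.0
```

Emit:
{"api": "move_arm", "payload": {
  "series": [2.8, -3, -5, -2, 0, 0, 0, 2.8, -3, -5, -2, 0, 0, 0, 2.8, 0, 0, 0, 0, 0, 0, 2.8, 0, 0, 0, 0, 0, 0]
}}

```text
time: 52.78
tool_pos: [0.369, -0.2422, 0.1805]
tcp_rot: [2.345, 2.089, 0.001]
wrist_force: [-0.2, 0.6, -1.1]
width: 0.326
grip_force: 0.0
```

Run:
```python
from h import *
p,_=st(); C=cam('wrist'); im=read_camera('wrist'); cv2.imwrite('pics/end.png',im[:,:,::-1])
g=cv2.cvtColor(im,cv2.COLOR_RGB2GRAY)
for th in (1.57,1.45):
    k=[rackp(-.072-.055*np.cos(th),.146-.055*np.sin(th))]; print('knob expected px',proj(C,[*k[0],.0735])[0].round(0))
u,v=proj(C,[*rackp(-.072,.091),.055])[0].astype(int); r=g[max(v-60,0):v+60,max(u-60,0):u+60]
n,l,s,c=cv2.connectedComponentsWithStats((r<45).astype(np.uint8)); print([(s[i,4],(c[i]+[max(u-60,0),max(v-60,0)]).round(0)) for i in range(1,n) if s[i,4]>60], 'mid knob expect',u,v)
im=read_camera('top')
T=cam('top');a,b=proj(T,[*rackp(-.072,.091),.0535])[0]; print('top expect knob',a,b)
gg=cv2.cvtColor(im,cv2.COLOR_RGB2GRAY); A,B=int(a),int(b); q=gg[B-15:B+15,A-15:A+15]; vv,uu=np.nonzero(q<45); print('dark',len(uu),uu.mean()+A-15 if len(uu) else None,vv.mean()+B-15 if len(uu) else None)
```

```text
t 52.77 tcp [ 0.369  -0.2422  0.1805] xdir 83.4 z [ 0.001 -0.    -1.   ] F [-0.2  0.6 -1.1] w 27.9 gf 0.0 q [-0.64 -0.14  2.15  0.    1.14 -0.52]
knob expected px [452. 159.]
knob expected px [443. 158.]
[(np.int32(386), array([445., 156.])), (np.int32(88), array([476., 214.]))] mid knob expect 442 157
top expect knob 455.96926919828627 250.18631868993978
dark 53 456.3018867924528 249.54716981132077
```

The knob sits within 1 px of the fully-across position. The gripper is clear, so I'll hand in.

```bash
python3 -c "from workcell import *;print(finish_job())"
```

```text
the job is handed in; nothing more can be done
None
```

The job is handed in: all three tubes have both caps pressed home on the stop and lie flat in lanes of their own, the tray is fully home, and the latch is swung fully across; the hand-in returned no verdict.

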